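# Unstack the culture dishes onto the warming plate

## Robot

A 6-joint arm with a two-finger parallel gripper is mounted at the origin on the work surface. World frame = base frame: x ahead of the robot, y to its left, z up, the work surface at z = 0. Lengths are in m, angles in rad, forces in N, time in s.
With the tool pointing down it reaches from about 0.35 to 1 m from the base axis. Payload 7.1 kg.
Tool frame: the origin (TCP) lies between the finger pads; the fingertips stand 8 mm ahead of it and the grasp point (between the pads) lies 11 mm behind it; y points along the fingers, z is the direction in which the jaws open and shut, and the axes are right-handed (so a half turn about y gives the same grasp; the last joint's range is limited). The gripper opens to 85 mm and grips with 20 to 120 N. Pads are 22 mm wide; open, the fingers measure 114 mm over their backs; the gripper's body (76 mm by 85 mm) begins 54 mm behind the grasp point. The pads swing forward as they close: fully open they stand 13 mm farther back than shut.
Start: joints at [1.167, 0.423, 1.63, -0, 1.089, -0.019], TCP at [0.235, 0.579, 0.239] pointing down, gripper open.
Joint ranges: [-3, 3], [-0.9, 2.11], [0.09, 2.58], [-1.31, 4.45], [0.11, 2.69], [-2.54, 2.54]. Speed limits (rad/s): [2.39, 2.39, 3.01, 3.14, 3.14, 3.14].

## Interface

Orientations are given as a rotation vector (axis times angle).
In Python, from workcell import arm gives the robot as it stands. The module is installed in compiled form; this text tells all that it offers.
- The arm moves only by the tool send_rows, never from a script. Its argument "deltas" is one flat list of numbers, 7 for each row, row after row: the shift along the tool's x, y, z in cm, then the turn, a rotation vector about the tool's x, y, z in rad, then the opening in per cent of the stroke, from 0 (shut) to 100 (fully open). A call has 1 to 8 rows; each row is the pose to reach, as a shift and turn from the pose commanded when the call began, along the tool's axes at that moment; what a row does not reach only later rows make up. A row lasts 1/10 s, in which the tool goes at most 50 mm and 8.59 degrees, less where a joint would pass 70% of its speed; a pose out of reach is approached as far as the arm can. A call with a gripper value outside its range is refused whole. The fingers move at their own pace and stop on an object; the grip force is fixed at half the most. Time passes only in rows, so rows that repeat a pose let the fingers close. It gives the time, the measured TCP pose, the force and the opening at its end, in the units of the state.
- arm.get_obs(): the state, without advancing time (a new reading comes with each control period).
- arm.capture(name): name is "scene" or "top" or "wrist"; returns the picture (400x640x3 uint8, red, green, blue); there is no depth.
- arm.camera_info(name): a dict with "mtx" (3x3 intrinsics, pixels), "view" (4x4, takes a point from world to camera coordinates). Camera axes: x right, y down, z forward; pixel columns grow to the right and rows downward; lengths in m; the calibration is good to about 2 mm. A picture is of the moment at which its call begins: read the wrist's pose just before it. camera_info takes no time and is no camera call; for the wrist camera it gives the pose at the moment of the call.
- arm.hand_in(): hands the job in, once; it reports no verdict.
The state is a dict: "time": time; "joints": joint angles; "qd": joint speeds; "tau": joint torques, N m; "ee_pos": TCP position; "tcp_rot": TCP orientation; "force": force on the tool from outside, world axes, zero at the start; "wrist_torque": the same for the moment, N m; "gripper_width": finger opening in m.
Only numpy, scipy, OpenCV 4.12 (cv2) and the standard library are available. Lean on these libraries where they do the work, as an engineer would, in place of code of your own. Each camera call takes 0.05 s, during which the arm holds its last target.

## Task

The cultures have come from the incubator in two stacks on the carrying tray. Take the stacks apart and set each dish on the warming plate, lying flat in the recess of the block that has the colour of its lid. Keep the dishes level, set them down gently without dropping them, and leave the two dropper bottles standing where they are.

Things in the scene. Friction and masses are not known exactly. Their poses are not given: they have to be found in the camera images.
- blue_dish_mid (a point): Large closed round culture dish with a blue lid, 62 mm across the lid and 16 mm tall, 50 g give or take a third; the lid stays on. The lid's side runs from 4.5 mm above the underside to the top; below it the clear base is 1.5 mm smaller in radius. It stands at the start on the floor of the carrying tray, with one of the two small dishes on its lid. The point is its centre, half-way up (8 mm over its underside); z is its axis, up when level.
- yellow_dish_mid (a point): Large closed round culture dish with a yellow lid, 62 mm across the lid and 16 mm tall, 50 g give or take a third; the lid stays on. The lid's side runs from 4.5 mm above the underside to the top; below it the clear base is 1.5 mm smaller in radius. It stands at the start on the floor of the carrying tray, with one of the two small dishes on its lid. The point is its centre, half-way up (8 mm over its underside); z is its axis, up when level.
- red_dish_mid (a point): Small closed round culture dish with a red lid, 38 mm across the lid and 13 mm tall, 25 g give or take a third; the lid stays on. The lid's side runs from 4.5 mm above the underside to the top; below it the clear base is 1.5 mm smaller in radius. At the start it is stacked, about centred, on the lid of the blue or of the yellow dish (16 mm tall), which one varies. The point is its centre, half-way up (6.5 mm over its underside); z is its axis, up when level.
- green_dish_mid (a point): Small closed round culture dish with a green lid, 38 mm across the lid and 13 mm tall, 25 g give or take a third; the lid stays on. The lid's side runs from 4.5 mm above the underside to the top; below it the clear base is 1.5 mm smaller in radius. At the start it is stacked, about centred, on the lid of the blue or of the yellow dish (16 mm tall), which one varies. The point is its centre, half-way up (6.5 mm over its underside); z is its axis, up when level.
- blue_seat (a point): Square blue anodised metal dish block, 100 x 100 mm, 12 mm tall, fixed, one of four that stand 108 mm apart, two by two, on the black top (30 mm over the table) of a warming plate. It has a round recess 78 mm across and 3 mm deep in its middle, for the 62 mm dish. The point is the centre of the recess floor (9 mm over the block's underside, 39 mm over the table); x and y run along its sides, z up. Which block stands where varies.
- yellow_seat (a point): Square yellow anodised metal dish block, 100 x 100 mm, 12 mm tall, fixed, one of four that stand 108 mm apart, two by two, on the black top (30 mm over the table) of a warming plate. It has a round recess 78 mm across and 3 mm deep in its middle, for the 62 mm dish. The point is the centre of the recess floor (9 mm over the block's underside, 39 mm over the table); x and y run along its sides, z up. Which block stands where varies.
- red_seat (a point): Square red anodised metal dish block, 100 x 100 mm, 12 mm tall, fixed, one of four that stand 108 mm apart, two by two, on the black top (30 mm over the table) of a warming plate. It has a round recess 54 mm across and 3 mm deep in its middle, for the 38 mm dish. The point is the centre of the recess floor (9 mm over the block's underside, 39 mm over the table); x and y run along its sides, z up. Which block stands where varies.
- green_seat (a point): Square green anodised metal dish block, 100 x 100 mm, 12 mm tall, fixed, one of four that stand 108 mm apart, two by two, on the black top (30 mm over the table) of a warming plate. It has a round recess 54 mm across and 3 mm deep in its middle, for the 38 mm dish. The point is the centre of the recess floor (9 mm over the block's underside, 39 mm over the table); x and y run along its sides, z up. Which block stands where varies.
- amber_bottle_mid (a point): Dropper bottle, a reddish-brown bottle with a white spout, 27 mm across and 58 mm tall, loose and light (30 g), standing on the fixed tray (260 x 270 mm, floor 3 mm over the table, rim 12 mm over the table) about 95 mm or more from centre to centre from its neighbours; not to be moved or knocked over. The point is its centre, 29 mm over the tray's floor.
- white_bottle_mid (a point): Dropper bottle, a white bottle with a black spout, 27 mm across and 58 mm tall, loose and light (30 g), standing on the fixed tray (260 x 270 mm, floor 3 mm over the table, rim 12 mm over the table) about 95 mm or more from centre to centre from its neighbours; not to be moved or knocked over. The point is its centre, 29 mm over the tray's floor.
Mind the look-alikes: they are no part of the job. There is more than one size of the part that bears blue_dish_mid; the job needs the largest.

How it is judged:
At the end, for the whole second after the job is handed in: Each of the four dishes lies flat on the floor of the recess of the block of its own colour, its centre within 10 mm of the recess centre, tilted by less than 3.4 degrees, released and at rest (horizontal distance between blue_dish_mid and blue_seat below 0.01 m and z of blue_dish_mid in the frame of blue_seat between 0.005 and 0.0095 m and angle between each of blue_dish_mid, yellow_dish_mid, red_dish_mid, green_dish_mid's own z axis and vertical below 0.06 rad and linear speed of each of blue_dish, yellow_dish, red_dish, green_dish below 0.02 m/s and horizontal distance between yellow_dish_mid and yellow_seat below 0.01 m and z of yellow_dish_mid in the frame of yellow_seat between 0.005 and 0.0095 m and horizontal distance between red_dish_mid and red_seat below 0.01 m and z of red_dish_mid in the frame of red_seat between 0.0035 and 0.008 m and horizontal distance between green_dish_mid and green_seat below 0.01 m and z of green_dish_mid in the frame of green_seat between 0.0035 and 0.008 m); the robot touches nothing.
It fails at once if a dish is tilted by more than 25 degrees (angle between any of blue_dish_mid, yellow_dish_mid, red_dish_mid, green_dish_mid's own z axis and vertical above 0.44 rad).
It fails at once if a dropper bottle is pushed more than 25 mm away or tipped by more than 25 degrees (distance of any of amber_bottle_mid, white_bottle_mid from where it was at the start of the episode above 0.025 m or angle between any of amber_bottle_mid, white_bottle_mid's own z axis and vertical above 0.44 rad).
It fails at once if a dish is pressed onto a block with more than 30 N (contact force between any of blue_dish, yellow_dish, red_dish, green_dish and blue_block above 30 N or contact force between any of blue_dish, yellow_dish, red_dish, green_dish and yellow_block above 30 N or contact force between any of blue_dish, yellow_dish, red_dish, green_dish and red_block above 30 N or contact force between any of blue_dish, yellow_dish, red_dish, green_dish and green_block above 30 N).
It fails at once if a dish is let fall from more than about 13 mm (it touches nothing and moves faster than 0.5 m/s) ((contact force between blue_dish and anything else below 0.01 N and linear speed of blue_dish above 0.5 m/s) or (contact force between yellow_dish and anything else below 0.01 N and linear speed of yellow_dish above 0.5 m/s) or (contact force between red_dish and anything else below 0.01 N and linear speed of red_dish above 0.5 m/s) or (contact force between green_dish and anything else below 0.01 N and linear speed of green_dish above 0.5 m/s)).
It also fails if it takes over 125 s, if anything falls off the work surface, if the arm or the gripper's body presses on something with over 40 N, if the wrist force passes 120 N, or if a joint passes its speed limit or range.

## Working session

There is one attempt and no reset: what is moved stays moved. The work goes in short steps, Python scripts to look and compute and a tool call to move; the robot and the scene stay as the last step left them, time stands still between calls to the robot, and variables do not carry over. Pictures are saved under pics/ and viewed, and the job is handed in when it is done.

Besides the shell and the picture viewer there is one more tool, called by a JSON object that holds its "method" and its "body", one argument or row to a line. send_rows: Moves the arm, as the interface text tells. Its arguments: {"type":"object","properties":{"deltas":{"type":"array"}},"required":["deltas"]}

```bash
mkdir -p pics; python3 - <<'E'
from workcell import arm
import cv2,numpy as np
o=arm.get_obs()
for k in o: print(k,np.round(o[k],4))
for n in ["scene","top","wrist"]:
    im=arm.capture(n); cv2.imwrite(f"pics/{n}0.png",im[:,:,::-1]); c=arm.camera_info(n); print(n,np.round(c["mtx"],2).tolist(),np.round(c["view"],4).tolist())
E
```

```text
time 0.0
joints [ 1.167   0.4239  1.6307 -0.      1.0886 -0.019 ]
qd [ 0.0005 -0.0002  0.0006 -0.0009  0.0007 -0.0011]
tau [-1.00000e-03 -5.57387e+01 -2.81741e+01 -0.00000e+00  7.40000e-03
 -0.00000e+00]
ee_pos [0.2344 0.5788 0.2385]
tcp_rot [-1.5512  0.3021 -0.3017]
force [ 0.4934 -0.2164 -0.2789]
wrist_torque [-0.0725 -0.0051  0.0415]
gripper_width 0.0852
scene [[432.76, 0.0, 323.02], [0.0, 432.76, 204.28], [0.0, 0.0, 1.0]] [[0.4838, 0.8751, 0.0152, -0.3229], [0.5323, -0.2804, -0.7988, -0.2897], [-0.6947, 0.3945, -0.6015, 1.3818], [0.0, 0.0, 0.0, 1.0]]
top [[363.82, 0.0, 319.76], [0.0, 363.82, 198.8], [0.0, 0.0, 1.0]] [[0.0113, -0.9999, -0.004, 0.0092], [-0.9778, -0.0102, -0.2093, 0.6438], [0.2093, 0.0063, -0.9778, 0.6797], [0.0, 0.0, 0.0, 1.0]]
wrist [[340.38, 0.0, 319.63], [0.0, 340.38, 199.45], [0.0, 0.0, 1.0]] [[0.3754, 0.9269, -0.0008, -0.625], [0.8925, -0.3613, 0.27, -0.0354], [0.25, -0.102, -0.9629, 0.3785], [0.0, 0.0, 0.0, 1.0]]
```

View pics/scene0.png

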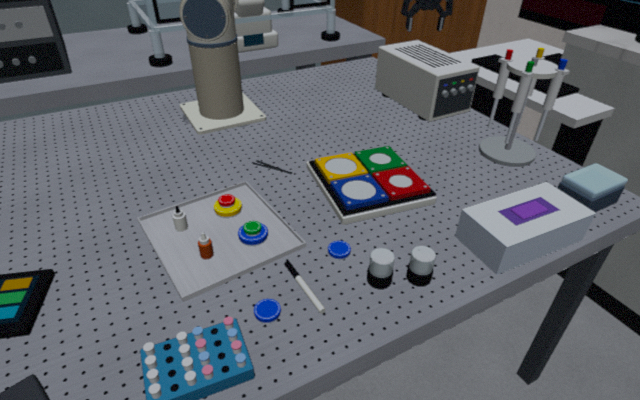

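View pics/top0.png

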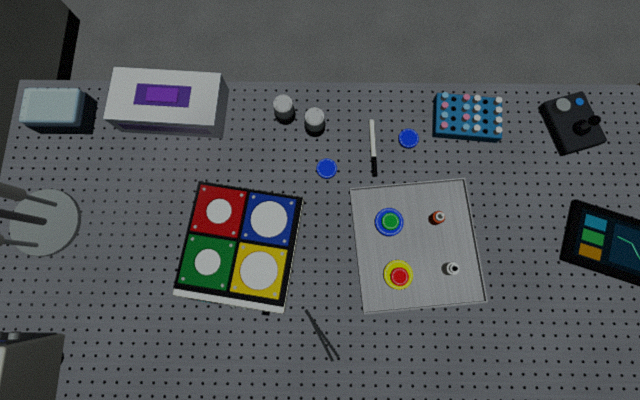

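View pics/wrist0.png

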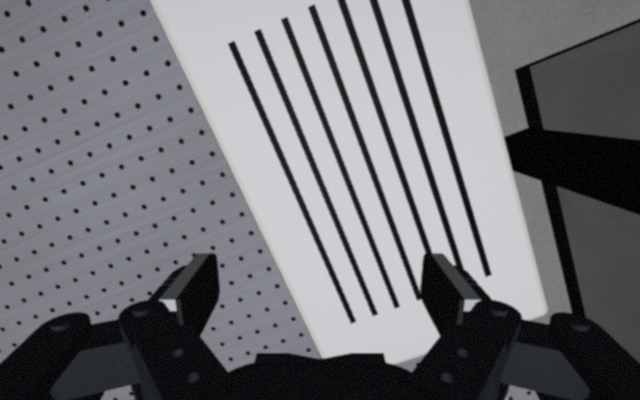

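In the top view the two stacks sit on the tray: green on blue at (389,222) and red on yellow at (399,275). The plain blue lids at (326,168) and (408,138) lie off the tray with nothing stacked on them. Next I measure everything and make the enlarged crop to confirm.

```bash
cat > h.py <<'E'
import numpy as np,cv2
from workcell import arm
from scipy.spatial.transform import Rotation as Ro
def ray(n,uv,z,c=None):
    c=c or arm.camera_info(n);V=np.array(c["view"]);R=V[:3,:3];t=V[:3,3];o=-R.T@t
    d=R.T@np.linalg.solve(c["mtx"],[uv[0],uv[1],1.0]);return o+d*(z-o[2])/d[2]
HUE={"red":[(0,6),(172,180)],"yellow":[(20,32)],"green":[(50,75)],"blue":[(105,125)]}
def blobs(im,col,minA=40,smin=130,vmin=60):
    h=cv2.cvtColor(im,cv2.COLOR_RGB2HSV);m=np.zeros(im.shape[:2],np.uint8)
    for a,b in HUE[col]: m|=cv2.inRange(h,(a,smin,vmin),(b,255,255))
    cs,_=cv2.findContours(m,cv2.RETR_EXTERNAL,cv2.CHAIN_APPROX_NONE)
    return [c for c in cs if cv2.contourArea(c)>minA]
def top_circle(n,cnt,z,c=None):
    P=np.array([ray(n,p,z,c)[:2] for p in cnt[:,0,:].astype(float)])
    (x,y),r=cv2.minEnclosingCircle((P*1000).astype(np.float32)); 
    A=np.c_[2*P,np.ones(len(P))];s=np.linalg.lstsq(A,(P**2).sum(1),rcond=None)[0]
    return np.r_[s[:2],np.sqrt(s[2]+s[0]**2+s[1]**2)],r
E
python3 - <<'E'
from h import *
im=cv2.imread("pics/top0.png")[:,:,::-1].copy();sc=cv2.imread("pics/scene0.png")[:,:,::-1].copy()
for n,I in (("top",im),("scene",sc)):
  for col in HUE:
    for c in blobs(I,col):
        x,y,w,h=cv2.boundingRect(c);
        f={}
        zs={"tray small":.032,"tray large":.019,"block":.042}
        ci=arm.camera_info(n)
        rect=cv2.minAreaRect(c)
        print(n,col,(x+w//2,y+h//2),w,h,int(cv2.contourArea(c)),*[(k,np.round(top_circle(n,c,z,ci)[0]*1000,1).tolist()) for k,z in zs.items()])
a=cv2.resize(im[125:310,310:480],None,fx=3.2,fy=3.2,interpolation=cv2.INTER_CUBIC)
cv2.imwrite("pics/crop1.png",a[:,:,::-1])
o=arm.get_obs();print(np.round(Ro.from_rotvec(o["tcp_rot"]).as_matrix(),4))
E
```

```text
top red (399, 276) 17 17 215 ('tray small', [490.2, -148.8, 16.9]) ('tray large', [490.3, -151.5, 17.2]) ('block', [490.2, -146.7, 16.7])
top red (218, 211) 57 54 2177 ('tray small', [623.7, 234.0, 58.2]) ('tray large', [626.0, 237.7, 59.1]) ('block', [621.9, 231.1, 57.4])
top yellow (398, 275) 29 30 642 ('tray small', [494.2, -146.6, 29.2]) ('tray large', [494.3, -149.3, 29.7]) ('block', [494.1, -144.5, 28.8])
top yellow (590, 252) 23 18 232 ('tray small', [545.4, -547.9, 19.0]) ('tray large', [546.4, -557.4, 19.3]) ('block', [544.6, -540.6, 18.7])
top yellow (259, 271) 58 58 2439 ('tray small', [499.0, 141.5, 58.4]) ('tray large', [499.3, 143.7, 59.4]) ('block', [498.9, 139.9, 57.7])
top green (207, 262) 58 56 2288 ('tray small', [515.8, 250.3, 57.1]) ('tray large', [516.3, 254.3, 58.1]) ('block', [515.5, 247.1, 56.4])
top green (593, 237) 24 18 228 ('tray small', [576.2, -558.4, 19.2]) ('tray large', [577.7, -568.1, 19.5]) ('block', [575.0, -551.0, 18.9])
top green (390, 221) 17 17 180 ('tray small', [604.1, -133.1, 16.5]) ('tray large', [606.1, -135.5, 16.7]) ('block', [602.6, -1
[... 1787 characters left out ...]
2]) ('block', [827.8, -194.0, 22.3])
scene blue (339, 249) 23 19 293 ('tray small', [749.3, -10.9, 22.9]) ('tray large', [737.4, -3.3, 23.4]) ('block', [758.4, -16.7, 22.5])
scene blue (253, 234) 30 21 271 ('tray small', [628.7, -140.8, 26.6]) ('tray large', [614.2, -136.2, 27.2]) ('block', [639.9, -144.4, 26.1])
scene blue (359, 192) 57 36 1212 ('tray small', [601.9, 130.2, 61.4]) ('tray large', [586.7, 141.0, 62.8]) ('block', [613.6, 121.9, 60.4])
scene blue (563, 64) 9 12 52 ('tray small', [233.9, 1322.7, 48.4]) ('tray large', [210.4, 1360.5, 49.5]) ('block', [252.0, 1293.6, 47.6])
[[ 9.269e-01 -5.000e-04  3.753e-01]
 [-3.753e-01 -1.100e-03  9.269e-01]
 [-0.000e+00 -1.000e+00 -1.200e-03]]
```

View pics/crop1.png

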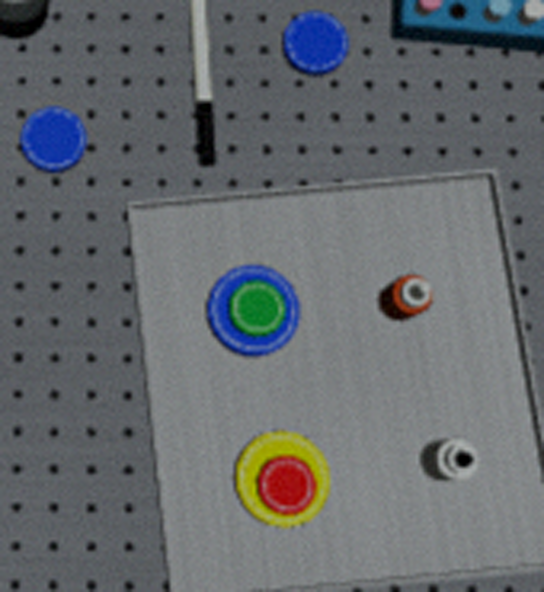

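The crop confirms it. The tray-borne blue lid has a radius of about 30 mm, so it is the 62 mm dish. The two loose blue lids have a radius of about 22 mm, so they are decoys. Now I move to a hover pose between the stacks, with the jaws along world x.

{"method": "send_rows", "body": {
  "deltas": [56.2,1.8,-54.8,0,1.186,0,100,56.2,1.8,-54.8,0,1.186,0,100,56.2,1.8,-54.8,0,1.186,0,100,56.2,1.8,-54.8,0,1.186,0,100,56.2,1.8,-54.8,0,1.186,0,100,56.2,1.8,-54.8,0,1.186,0,100,56.2,1.8,-54.8,0,1.186,0,100,56.2,1.8,-54.8,0,1.186,0,100]
}}

```text
time: 0.95
ee_pos: [0.3955, 0.2112, 0.2302]
tcp_rot: [-1.206, 1.213, -1.213]
force: [2.1, -0.8, -0.4]
gripper_width: 0.0855
```

```bash
python3 - <<'E'
from h import *
o=arm.get_obs();R=Ro.from_rotvec(o["tcp_rot"]).as_matrix();print(np.round(o["ee_pos"],4));print(np.round(R,4))
im=cv2.imread("pics/top0.png")[:,:,::-1].copy();sc=cv2.imread("pics/scene0.png")[:,:,::-1].copy()
cen={"top":{"red":(218,211),"yellow":(259,271),"green":(207,262),"blue":(268,219)},"scene":{"red":(401,181),"yellow":(341,167),"green":(380,158),"blue":(359,190)}}
for n,I in (("top",im),("scene",sc)):
  c=arm.camera_info(n); h=cv2.cvtColor(I,cv2.COLOR_RGB2HSV)
  m=cv2.inRange(h,(0,0,110),(180,90,255))
  for k,(u,v) in cen[n].items():
    mm=np.zeros_like(m);num,lab=cv2.connectedComponents(m)
    mm[lab==lab[v,u]]=255
    cs,_=cv2.findContours(mm,cv2.RETR_EXTERNAL,cv2.CHAIN_APPROX_NONE);cc=max(cs,key=cv2.contourArea)
    print(n,k,cv2.boundingRect(cc),np.round(top_circle(n,cc,.039,c)[0]*1000,1),np.round(top_circle(n,cc,.042,c)[0]*1000,1))
E
```

```text
[0.3955 0.2112 0.2302]
[[-5.6e-03  3.0e-04  1.0e+00]
 [-1.0e+00  1.0e-04 -5.6e-03]
 [-1.0e-04 -1.0e+00  3.0e-04]]
top red (206, 199, 26, 25) [622.  231.1  26.1] [621.4 230.2  26. ]
top yellow (240, 251, 38, 39) [499.2 140.4  37.8] [499.1 139.9  37.6]
top green (195, 249, 26, 26) [515.3 247.1  25.8] [515.2 246.2  25.7]
top blue (251, 201, 37, 37) [606.1 124.1  38. ] [605.7 123.7  37.9]
scene red (389, 175, 23, 13) [620.2 233.2  25.3] [623.6 230.1  25.2]
scene yellow (325, 158, 32, 16) [497.1 142.5  36.7] [501.2 140.   36.5]
scene green (369, 153, 22, 11) [513.5 249.   25.1] [517.5 245.9  25. ]
scene blue (341, 180, 35, 20) [604.  126.3  37.6] [607.6 123.8  37.4]
```

{"method": "send_rows", "body": {
  "deltas": [31,-1,15.5,0,0,0,100,31,-1,15.5,0,0,0,100,31,-1,15.5,0,0,0,100,31,-1,15.5,0,0,0,100,31,-1,15.5,0,0,0,100,31,-1,15.5,0,0,0,100,31,-1,15.5,0,0,0,100,31,-1,15.5,0,0,0,100]
}}

```text
time: 1.75
ee_pos: [0.5526, -0.1016, 0.2404]
tcp_rot: [-1.206, 1.21, -1.215]
force: [-0.7, 0.9, -0.0]
gripper_width: 0.0854
```

```bash
cat > look.py <<'E'
from h import *
import sys
def state():
    o=arm.get_obs();R=Ro.from_rotvec(o["tcp_rot"]).as_matrix()
    print("t",round(float(np.asarray(o["time"])),2),"pos",np.round(o["ee_pos"],4),"x",np.round(R[:,0],4),"z",np.round(R[:,2],4),"F",np.round(o["force"],2),"w",np.round(o["gripper_width"],4),"q6",np.round(o["joints"][5],2))
    return o,R
def look(name,zs={"red":.032,"green":.032,"blue":.019,"yellow":.019},cam="wrist"):
    c=arm.camera_info(cam);im=arm.capture(cam);cv2.imwrite(f"pics/{name}.png",im[:,:,::-1])
    for k,z in zs.items():
        for b in blobs(im,k,300 if cam=="wrist" else 100):
            x,y,w,h=cv2.boundingRect(b);print(k,(x+w//2,y+h//2),w,h,np.round(top_circle(cam,b,z,c)[0]*1000,1))
    return im,c
E
python3 - <<'E'
from look import *
state();im,c=look("w1")
V=np.array(c["view"]);print(np.round(-V[:3,:3].T@V[:3,3],4))
E
```

```text
t 1.75 pos [ 0.5526 -0.1016  0.2404] x [-0.0044 -1.      0.0015] z [ 1.     -0.0044  0.0024] F [-0.71  0.89 -0.02] w 0.0854 q6 -0.2
red (262, 217) 34 32 [ 491.6 -147.9   17. ]
green (371, 203) 26 25 [ 607.  -133.8   13. ]
blue (536, 240) 44 38 [ 796.3 -180.9   23. ]
blue (370, 199) 56 54 [ 607.4 -132.9   30.1]
blue (494, 66) 48 49 [724.7   1.9  22.6]
yellow (268, 213) 56 54 [ 496.4 -148.6   30.3]
[ 0.5532 -0.0326  0.3751]
```

View pics/w1.png

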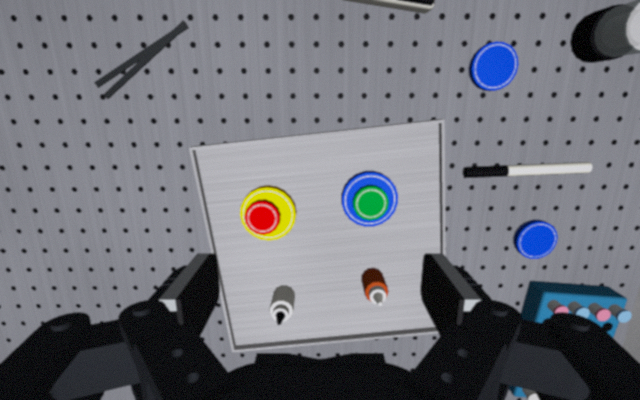

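{"method": "send_rows", "body": {
  "deltas": [4.64,10,-6.15,0,0,0,72,4.64,15,-6.15,0,0,0,72,4.64,15,-6.15,0,0,0,72,4.64,15,-6.15,0,0,0,72,4.64,15,-6.15,0,0,0,72,4.64,15,-6.15,0,0,0,72,4.64,15,-6.15,0,0,0,72,4.64,15,-6.15,0,0,0,72]
}}

```text
time: 2.6
ee_pos: [0.4902, -0.1431, 0.0917]
tcp_rot: [-1.208, 1.206, -1.211]
force: [-0.6, -0.4, 0.0]
gripper_width: 0.0617
```

```bash
python3 - <<'E'
from look import *
state();im,c=look("w2");look("s2",{},"scene")
E
```

```text
t 2.6 pos [ 0.4902 -0.1431  0.0917] x [ 9.e-04 -1.e+00  9.e-04] z [1.0e+00 9.0e-04 3.1e-03] F [-0.57 -0.44  0.03] w 0.0617 q6 -0.31
red (321, 230) 59 57 [ 491.8 -148.4   17.9]
green (513, 206) 63 60 [ 606.1 -133.2   18.1]
blue (502, 199) 102 94 [ 606.1 -132.6   31. ]
yellow (328, 222) 94 92 [ 495.9 -148.7   30.4]
```

View pics/w2.png

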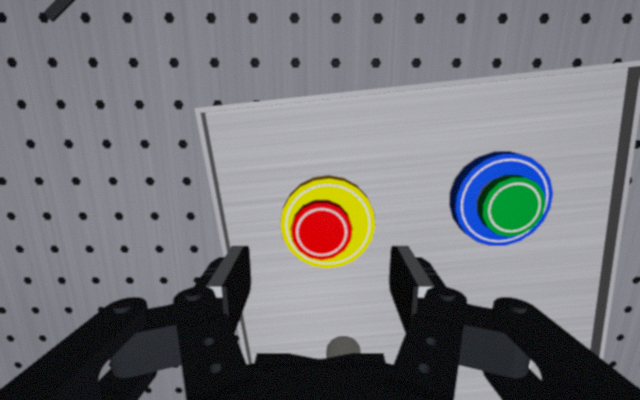

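View pics/s2.png

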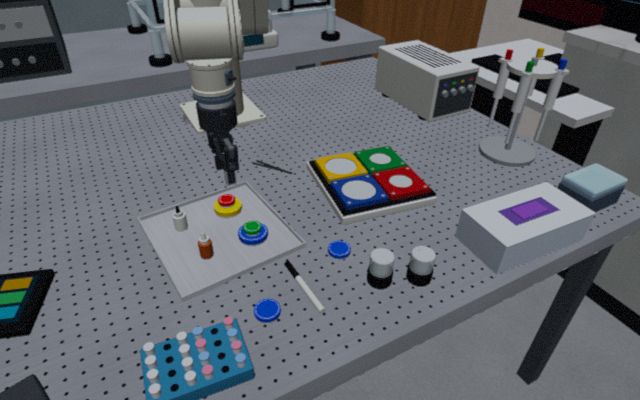

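```bash
python3 - <<'E'
from h import *
c=arm.camera_info("wrist");V=np.array(c["view"]);K=c["mtx"];o=arm.get_obs();R=Ro.from_rotvec(o["tcp_rot"]).as_matrix()
for a in (8,3,-2,-30):
  for xx in (-11,11):
    p=o["ee_pos"]+R@np.array([xx,a,-30.8])/1e3;q=K@(V[:3,:3]@p+V[:3,3]);print(a,xx,np.round(q[:2]/q[2]))
E
python3 -c "
import cv2;a=cv2.imread('pics/w2.png')[220:330,170:300];cv2.imwrite('pics/w2c.png',cv2.resize(a,None,fx=5,fy=5,interpolation=2))"
```

```text
8 -11 [250. 238.]
8 11 [253. 282.]
3 -11 [248. 242.]
3 11 [250. 287.]
-2 -11 [245. 247.]
-2 11 [248. 293.]
-30 -11 [228. 280.]
-30 11 [232. 335.]
```

View pics/w2c.png

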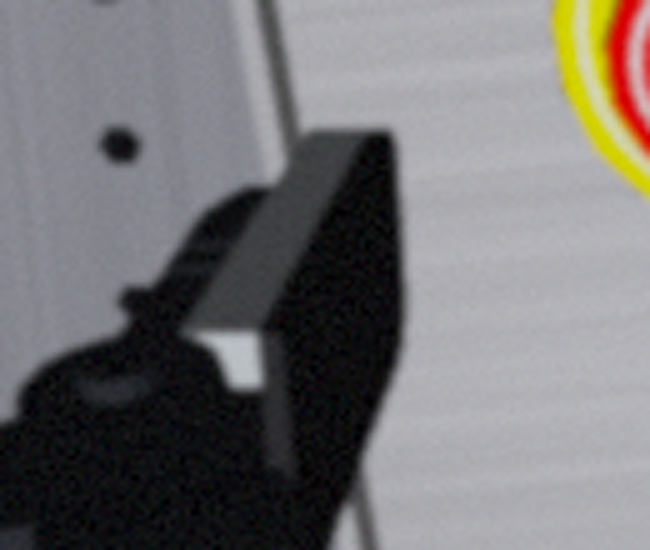

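```bash
python3 -c "
from look import *
state()"
```

```text
t 2.7 pos [ 0.4897 -0.1432  0.0913] x [ 6.e-04 -1.e+00  7.e-04] z [1.0e+00 6.0e-04 2.3e-03] F [0.36 1.19 0.86] w 0.0614 q6 -0.31
```

{"method": "send_rows", "body": {
  "deltas": [0.5,1.5,0.2,0,0,0,72,0.5,3,0.2,0,0,0,72,0.5,4.2,0.2,0,0,0,72,0.5,5.0,0.2,0,0,0,72,0.5,5.5,0.2,0,0,0,72,0.5,6.0,0.2,0,0,0,72,0.5,6.0,0.2,0,0,0,72,0.5,6.0,0.2,0,0,0,72]
}}

```text
time: 3.5
ee_pos: [0.4908, -0.1484, 0.0303]
tcp_rot: [-1.209, 1.209, -1.209]
force: [0.7, -0.1, -0.1]
gripper_width: 0.0616
```

```bash
python3 - <<'E'
from look import *
state();im,c=look("w3");state()
E
```

```text
t 3.5 pos [ 0.4908 -0.1484  0.0303] x [-0.e+00 -1.e+00  1.e-04] z [ 1.e+00 -0.e+00  2.e-04] F [ 0.74 -0.14 -0.14] w 0.0616 q6 -0.32
red (321, 269) 84 82 [ 491.8 -148.1   18.4]
green (594, 236) 91 83 [ 606.4 -133.3   18.3]
blue (576, 226) 116 108 [ 608.4 -134.1   23.4]
blue (571, 223) 138 128 [ 605.5 -132.5   29.7]
yellow (329, 254) 129 124 [ 495.7 -148.5   30.6]
t 3.55 pos [ 0.4909 -0.1484  0.0304] x [ 0.e+00 -1.e+00  2.e-04] z [1.e+00 0.e+00 5.e-04] F [0.08 0.72 0.01] w 0.062 q6 -0.32
```

View pics/w3.png

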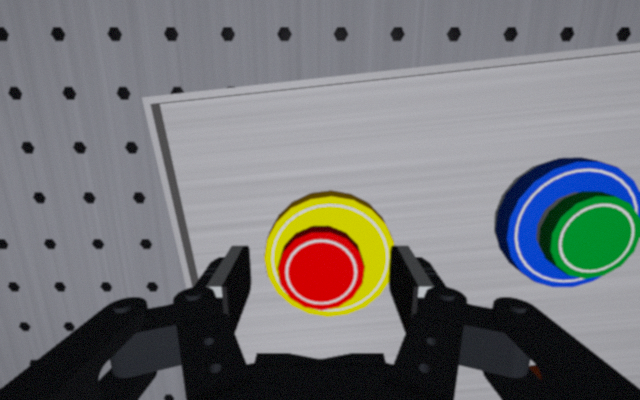

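The picture shows the red lid at (321,269), centred between the pads. I close on it.

{"method": "send_rows", "body": {
  "deltas": [0,-0.07,0.1,0,0,0,60,0,-0.07,0.1,0,0,0,52,0,-0.07,0.1,0,0,0,46,0,-0.07,0.1,0,0,0,40,0,-0.07,0.1,0,0,0,35,0,-0.07,0.1,0,0,0,35,0,-0.07,0.1,0,0,0,35,0,-0.07,0.1,0,0,0,35]
}}

```text
time: 4.35
ee_pos: [0.4919, -0.1484, 0.0315]
tcp_rot: [-1.209, 1.209, -1.21]
force: [-1.7, 0.3, 9.1]
gripper_width: 0.0348
```

```bash
python3 - <<'E'
from look import *
state();im,c=look("w4");state()
E
```

```text
t 4.35 pos [ 0.4919 -0.1484  0.0315] x [-0.e+00 -1.e+00  1.e-04] z [ 1.e+00 -0.e+00  5.e-04] F [-1.69  0.28  9.14] w 0.0348 q6 -0.32
red (320, 267) 84 81 [ 492.4 -148.1   18.6]
green (590, 235) 90 83 [ 606.4 -133.3   18.3]
blue (571, 224) 115 107 [ 608.4 -134.1   23.4]
blue (568, 221) 142 127 [ 605.9 -132.6   29.8]
yellow (321, 302) 85 25 [ 495.7 -152.7   26.3]
yellow (328, 230) 107 48 [ 496.4 -144.7   19.8]
yellow (328, 223) 127 65 [ 496.1 -146.9   27.9]
t 4.4 pos [ 0.4918 -0.1484  0.0315] x [-0.e+00 -1.e+00  1.e-04] z [ 1.e+00 -0.e+00  5.e-04] F [-0.9   0.64  7.97] w 0.0352 q6 -0.32
```

View pics/w4.png

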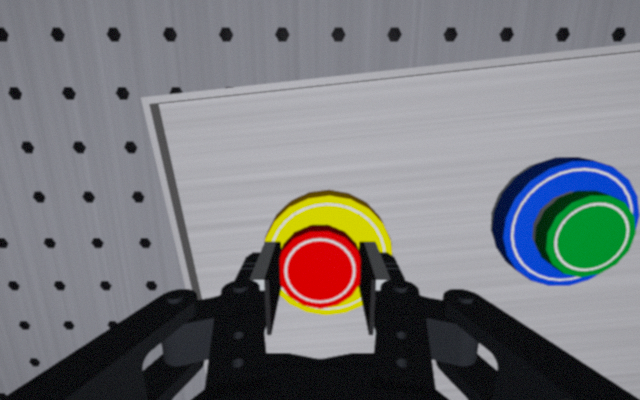

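```bash
python3 -c "
import cv2;a=cv2.imread('pics/w4.png')[210:350,240:410];cv2.imwrite('pics/w4c.png',cv2.resize(a,None,fx=4,fy=4,interpolation=2))"
```

```text
(no output)
```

View pics/w4c.png

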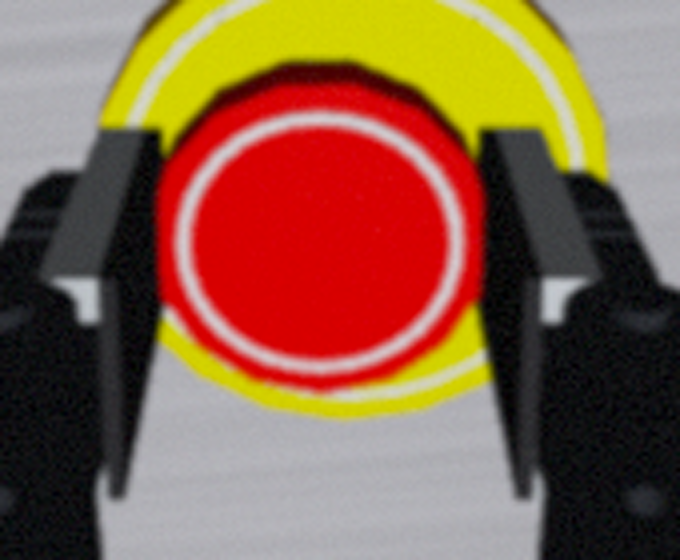

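{"method": "send_rows", "body": {
  "deltas": [0,-0.2,0,0,0,0,35,0,-0.5,0,0,0,0,35,0,-1,0,0,0,0,35,0,-2,0,0,0,0,35,0,-3,0,0,0,0,35,0,-3,0,0,0,0,35]
}}

```text
time: 5.0
ee_pos: [0.4927, -0.1487, 0.0626]
tcp_rot: [-1.208, 1.207, -1.211]
force: [0.2, 0.2, -0.5]
gripper_width: 0.0351
```

```bash
python3 - <<'E'
from look import *
state();im,c=look("w5",{"red":.062,"yellow":.019});look("s5",{},"scene")
a=cv2.imread('pics/s5.png')[150:280,150:320];cv2.imwrite('pics/s5c.png',cv2.resize(a,None,fx=4,fy=4,interpolation=2))
E
```

```text
t 5.0 pos [ 0.4927 -0.1487  0.0626] x [ 0.e+00 -1.e+00  9.e-04] z [1.     0.     0.0028] F [ 0.18  0.19 -0.45] w 0.0351 q6 -0.32
red (320, 267) 84 81 [ 493.3 -149.1   18.8]
yellow (324, 219) 93 61 [ 495.7 -145.5   21.2]
yellow (324, 210) 109 67 [ 496.  -148.3   28.8]
```

View pics/w5.png

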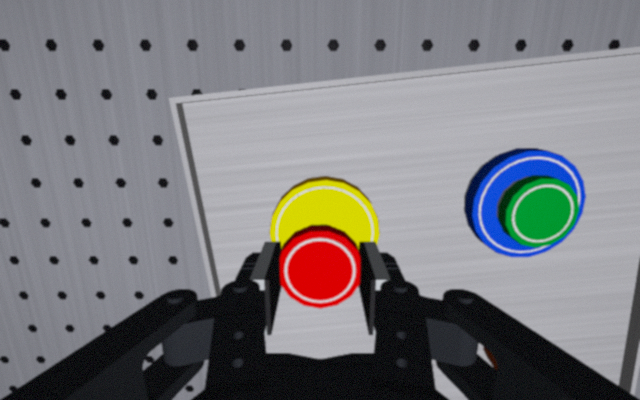

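View pics/s5c.png

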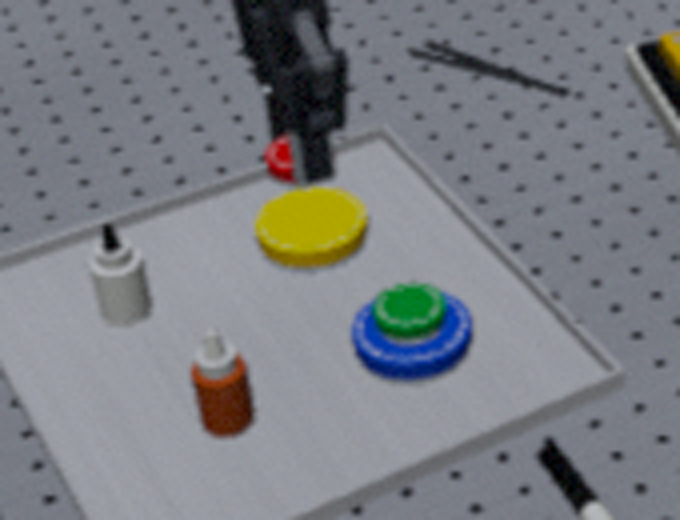

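```bash
python3 - <<'E'
from h import *
c=arm.camera_info("wrist");V=np.array(c["view"]);K=c["mtx"];o=arm.get_obs();R=Ro.from_rotvec(o["tcp_rot"]).as_matrix()
def pr(v):
    p=o["ee_pos"]+R@np.array(v)/1e3;q=K@(V[:3,:3]@p+V[:3,3]);return np.round(q[:2]/q[2],1)
for a in (14,10,6,2,-2):
  print(a,[pr([xx,a,h]) for h in(-19,-17.5) for xx in(-11,11)])
a=cv2.imread('pics/w5.png')[210:350,240:410];cv2.imwrite('pics/w5c.png',cv2.resize(a,None,fx=4,fy=4,interpolation=2))
E
```

```text
14 [array([277.7, 232.7]), array([279.2, 275.3]), array([280.9, 232.7]), array([282.3, 275.3])]
10 [array([276.6, 235.9]), array([278.2, 279.3]), array([279.9, 235.9]), array([281.4, 279.3])]
6 [array([275.5, 239.3]), array([277.2, 283.6]), array([278.9, 239.3]), array([280.4, 283.6])]
2 [array([274.4, 242.8]), array([276.1, 288.2]), array([277.8, 242.8]), array([279.4, 288.2])]
-2 [array([273.1, 246.5]), array([275. , 292.9]), array([276.7, 246.5]), array([278.4, 292.9])]
```

View pics/w5c.png

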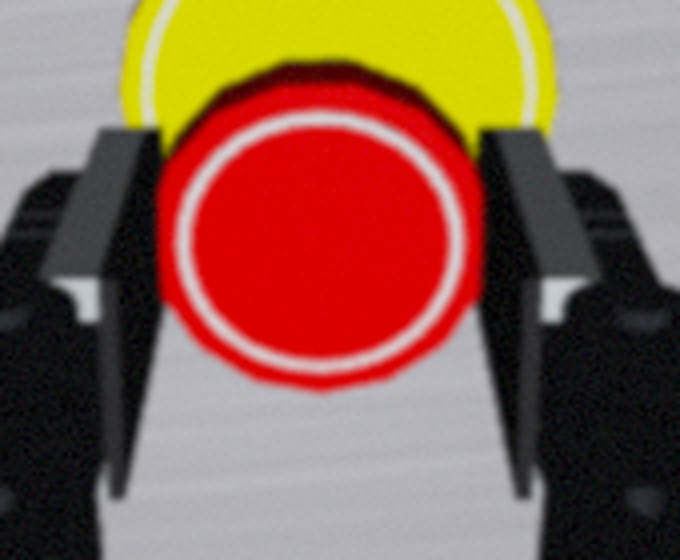

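```bash
python3 - <<'E'
from h import *
c=arm.camera_info("scene");V=np.array(c["view"]);K=c["mtx"];o=arm.get_obs();R=Ro.from_rotvec(o["tcp_rot"]).as_matrix()
def pr(v):
    p=o["ee_pos"]+R@np.array(v)/1e3;q=K@(V[:3,:3]@p+V[:3,3]);return np.round(q[:2]/q[2],1)
for a in (14,10,6,2,-2):
  print(a,[pr([xx,a,h]) for h in(19,26,33) for xx in(-11,11)])
a=cv2.imread('pics/s5.png')[165:215,195:255];cv2.imwrite('pics/s5d.png',cv2.resize(a,None,fx=10,fy=10,interpolation=2))
E
```

```text
14 [array([233.5, 196.4]), array([223.8, 199.2]), array([234.6, 198.1]), array([224.8, 200.9]), array([235.7, 199.8]), array([225.9, 202.7])]
10 [array([233.3, 195. ]), array([223.5, 197.7]), array([234.4, 196.6]), array([224.6, 199.4]), array([235.5, 198.3]), array([225.7, 201.1])]
6 [array([233.1, 193.5]), array([223.3, 196.2]), array([234.2, 195.1]), array([224.4, 197.9]), array([235.3, 196.8]), array([225.4, 199.6])]
2 [array([232.9, 192. ]), array([223.1, 194.7]), array([234. , 193.6]), array([224.1, 196.4]), array([235.1, 195.3]), array([225.2, 198.1])]
-2 [array([232.7, 190.4]), array([222.8, 193.2]), array([233.8, 192.1]), array([223.9, 194.9]), array([234.9, 193.8]), array([225. , 196.6])]
```

View pics/s5d.png

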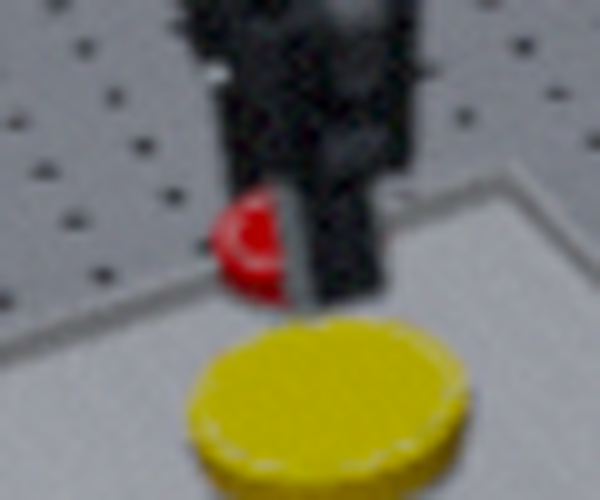

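Scene and wrist views both put the tips about 2.5 mm ahead of the TCP at this opening. So red is held by only the top 3 mm of its lid, but firmly. I carry it to the red block, and I'll grip the others lower.

{"method": "send_rows", "body": {
  "deltas": [0,-3,0,0,0,0,35,-3,-5.7,1,0,0,0,35,-7,-5.7,2.4,0,0,0,35,-11,-5.7,3.7,0,0,0,35,-15,-5.7,5,0,0,0,35,-19,-5.7,6.4,0,0,0,35,-23,-5.7,7.7,0,0,0,35,-27,-5.7,9.1,0,0,0,35]
}}

```text
time: 5.9
ee_pos: [0.5825, 0.1233, 0.1174]
tcp_rot: [-1.21, 1.21, -1.209]
force: [-0.2, -0.9, -0.1]
gripper_width: 0.0349
```

{"method": "send_rows", "body": {
  "deltas": [-4,0,1.3,0,0,0,35,-8,0,2.6,0,0,0,35,-10,0,3.4,0,0,0,35,-11,0,3.7,0,0,0,35,-11,0,3.7,0,0,0,35,-11,0,3.7,0,0,0,35]
}}

```text
time: 6.5
ee_pos: [0.6189, 0.2306, 0.1173]
tcp_rot: [-1.211, 1.21, -1.209]
force: [0.2, -0.5, -0.3]
gripper_width: 0.0348
```

```bash
cat > seat.py <<'E'
from look import *
def seats(name):
    c=arm.camera_info("wrist");im=arm.capture("wrist");cv2.imwrite(f"pics/{name}.png",im[:,:,::-1])
    h=cv2.cvtColor(im,cv2.COLOR_RGB2HSV);V=np.array(c["view"]);K=c["mtx"]
    for k,p in {"red":(.6215,.231),"yellow":(.499,.140),"green":(.5155,.247),"blue":(.606,.124)}.items():
        # inner boundary of coloured block = hole contour
        m=np.zeros(im.shape[:2],np.uint8)
        for a,b in HUE[k]: m|=cv2.inRange(h,(a,110,50),(b,255,255))
        cs,hi=cv2.findContours(m,cv2.RETR_CCOMP,cv2.CHAIN_APPROX_NONE)
        for i,q in enumerate(cs):
            if cv2.contourArea(q)>1500:
                print(k,"hole" if hi[0][i][3]>=0 else "outer",cv2.boundingRect(q),np.round(top_circle("wrist",q,.042,c)[0]*1000,1))
E
python3 - <<'E'
from seat import *
o,_=state();seats("w6");c=arm.camera_info("wrist")
im=cv2.imread("pics/w6.png")[:,:,::-1].copy()
for b in blobs(im,"red",300): print(cv2.boundingRect(b),np.round(top_circle("wrist",b,o["ee_pos"][2],c)[0]*1000,1))
E
```

```text
t 6.5 pos [0.6189 0.2306 0.1173] x [-2.e-04 -1.e+00  8.e-04] z [ 1.0e+00 -2.0e-04 -1.4e-03] F [ 0.18 -0.49 -0.32] w 0.0348 q6 0.34
red outer (288, 242, 64, 58) [619.3 189.8  21.6]
red outer (244, 123, 177, 185) [623.2 232.4  56.2]
red hole (283, 237, 74, 67) [619.3 189.9  24.9]
red hole (285, 171, 84, 71) [624.3 235.2  24.5]
yellow outer (81, 254, 155, 90) [501.5 159.4  44.7]
green outer (75, 96, 173, 176) [517.4 247.3  58.4]
green hole (117, 146, 87, 84) [518.1 247.4  27.2]
(244, 123, 177, 185) [622.1 256.1  36. ]
```

View pics/w6.png

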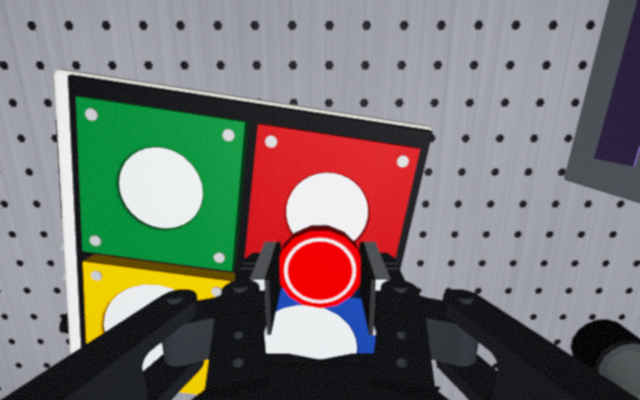

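{"method": "send_rows", "body": {
  "deltas": [-0.15,2,0.35,0,0,0,35,-0.15,3.5,0.35,0,0,0,35,-0.15,4.8,0.35,0,0,0,35,-0.15,5.5,0.35,0,0,0,35,-0.15,6,0.35,0,0,0,35,-0.15,6.2,0.35,0,0,0,35,-0.15,6.3,0.35,0,0,0,35,-0.15,6.3,0.35,0,0,0,35]
}}

```text
time: 7.35
ee_pos: [0.6234, 0.2333, 0.0552]
tcp_rot: [-1.209, 1.209, -1.209]
force: [0.3, -0.9, -0.3]
gripper_width: 0.0349
```

```bash
python3 - <<'E'
from seat import *
state();seats("w7")
E
```

```text
t 7.35 pos [0.6234 0.2333 0.0552] x [ 2.e-04 -1.e+00 -2.e-04] z [1.e+00 2.e-04 6.e-04] F [ 0.29 -0.88 -0.33] w 0.0349 q6 0.34
red outer (288, 242, 64, 58) [623.9 225.   15.2]
red outer (263, 226, 114, 129) [625.3 209.6  30.4]
red hole (283, 237, 74, 67) [623.9 225.   17.6]
red outer (210, 137, 240, 162) [624.2 244.4  46.3]
yellow outer (0, 312, 114, 88) [484.  175.2  27.9]
green outer (0, 104, 212, 221) [521.  248.3  54.4]
green hole (32, 169, 119, 111) [518.5 247.6  26.7]
```

View pics/w7.png

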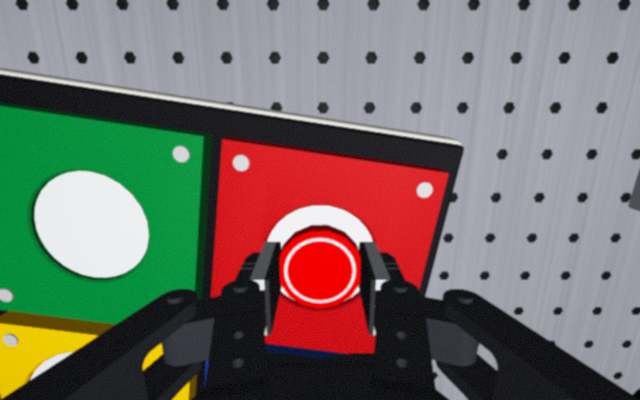

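{"method": "send_rows", "body": {
  "deltas": [0,0.1,0,0,0,0,35,0,0.2,0,0,0,0,35,0,0.28,0,0,0,0,35,0,0.34,0,0,0,0,35,0,0.34,0,0,0,0,35]
}}

```text
time: 7.9
ee_pos: [0.6232, 0.2332, 0.0517]
tcp_rot: [-1.209, 1.209, -1.209]
force: [-1.6, 0.5, 2.1]
gripper_width: 0.0346
```

Light contact, about 2 N. I release and retreat.

{"method": "send_rows", "body": {
  "deltas": [0,0,0,0,0,0,44,0,0,0,0,0,0,50,0,0,0,0,0,0,60,0,0,0,0,0,0,72,0,-0.5,0,0,0,0,72,0,-2,0,0,0,0,72,0,-5,0,0,0,0,72,0,-7,0,0,0,0,72]
}}

```text
time: 8.7
ee_pos: [0.624, 0.2334, 0.1243]
tcp_rot: [-1.207, 1.208, -1.21]
force: [0.1, 0.5, 0.7]
gripper_width: 0.0617
```

```bash
python3 - <<'E'
from seat import *
state();seats("w8");look("w8b",{"red":.052})
E
```

```text
t 8.7 pos [0.624  0.2334 0.1243] x [ 0.e+00 -1.e+00 -7.e-04] z [1.     0.     0.0021] F [0.11 0.52 0.71] w 0.0617 q6 0.34
red outer (290, 188, 57, 56) [623.7 229.7  19.2]
red hole (293, 193, 51, 49) [623.6 228.7  16.9]
red outer (239, 127, 170, 165) [625.2 232.1  57.8]
red hole (278, 174, 82, 78) [623.9 231.6  27.1]
yellow outer (81, 254, 125, 69) [494.3 170.3  35.5]
green outer (74, 101, 168, 168) [516.7 248.4  57.8]
green hole (115, 149, 85, 82) [518.1 247.5  27.2]
blue outer (234, 276, 143, 89) [612.3 140.   44.4]
red (320, 209) 167 162 [625.3 235.4  55.1]
```

View pics/w8.png

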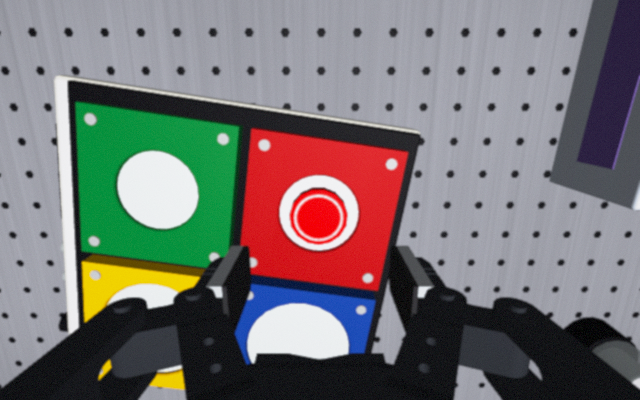

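Red lies in its recess, within about 3 mm of centre. Green is next.

{"method": "send_rows", "body": {
  "deltas": [4,0,-0.2,0,0,0,72,9,0,-0.4,0,0,0,72,14,0,-0.7,0,0,0,72,19,0,-1,0,0,0,72,24,0,-1.2,0,0,0,72,29,0,-1.4,0,0,0,72,33.5,1,-1.7,0,0,0,72,36.6,3,-1.8,0,0,0,72]
}}

```text
time: 9.6
ee_pos: [0.6057, -0.1361, 0.0926]
tcp_rot: [-1.207, 1.208, -1.213]
force: [1.0, 0.8, -0.1]
gripper_width: 0.0616
```

{"method": "send_rows", "body": {
  "deltas": [0,0,0,0,0,0,72,0,0,0,0,0,0,72,0,0,0,0,0,0,72]
}}

```text
time: 9.9
ee_pos: [0.6054, -0.1319, 0.0918]
tcp_rot: [-1.209, 1.209, -1.209]
force: [-0.4, 0.2, 1.0]
gripper_width: 0.0614
```

```bash
python3 - <<'E'
from look import *
state();look("w9")
E
```

```text
t 9.9 pos [ 0.6054 -0.1319  0.0918] x [ 7.e-04 -1.e+00 -1.e-04] z [1.e+00 7.e-04 3.e-04] F [-0.45  0.16  1.01] w 0.0614 q6 -0.23
green (322, 224) 60 58 [ 607.  -132.8   17.9]
blue (599, 282) 70 62 [ 794.5 -179.2   23.4]
blue (323, 215) 94 91 [ 607.8 -132.9   30.3]
blue (539, 10) 61 20 [725.4  -8.9  10.9]
blue (538, 14) 76 29 [724.6  -1.7  20.1]
yellow (155, 238) 98 90 [ 497.9 -148.1   31.3]
```

{"method": "send_rows", "body": {
  "deltas": [0.09,1.5,0.14,0,0,0,72,0.09,3,0.14,0,0,0,72,0.09,4.3,0.14,0,0,0,72,0.09,5.3,0.14,0,0,0,72,0.09,5.9,0.14,0,0,0,72,0.09,6.3,0.14,0,0,0,72,0.09,6.4,0.14,0,0,0,72,0.09,6.4,0.14,0,0,0,72]
}}

```text
time: 10.75
ee_pos: [0.6067, -0.1339, 0.0276]
tcp_rot: [-1.209, 1.209, -1.209]
force: [0.1, -0.7, 0.4]
gripper_width: 0.0617
```

{"method": "send_rows", "body": {
  "deltas": [0,0,0,0,0,0,60,0,0,0,0,0,0,52,0,0,0,0,0,0,47,0,0,0,0,0,0,43,0,0,0,0,0,0,43]
}}

```text
time: 11.25
ee_pos: [0.6068, -0.1338, 0.0279]
tcp_rot: [-1.209, 1.209, -1.21]
force: [-1.4, 0.3, 4.8]
gripper_width: 0.037
```

```bash
python3 - <<'E'
from look import *
state();look("w10")
E
```

```text
t 11.25 pos [ 0.6068 -0.1338  0.0279] x [-1.e-04 -1.e+00  1.e-04] z [ 1.e+00 -1.e-04  5.e-04] F [-1.44  0.28  4.82] w 0.037 q6 -0.24
green (320, 270) 90 81 [ 607.3 -133.    18.4]
blue (320, 305) 91 21 [ 607.8 -135.6   27.5]
blue (321, 230) 107 48 [ 607.7 -127.1   18.5]
blue (321, 222) 132 63 [ 607.7 -131.4   28.2]
yellow (84, 289) 112 99 [ 495.2 -149.4   25.4]
yellow (89, 283) 141 122 [ 498.2 -148.7   30.7]
```

View pics/w10.png

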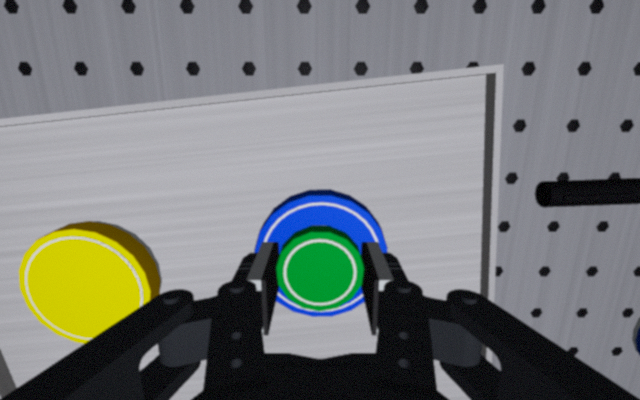

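{"method": "send_rows", "body": {
  "deltas": [0,-0.02,0,0,0,0,35,0,-0.05,0,0,0,0,35,0,-0.1,0,0,0,0,35,0,-0.3,0,0,0,0,35,0,-1,0,0,0,0,35,0,-2,0,0,0,0,35,0,-3,0,0,0,0,35,0,-3,0,0,0,0,35]
}}

```text
time: 12.1
ee_pos: [0.6079, -0.134, 0.0596]
tcp_rot: [-1.207, 1.206, -1.211]
force: [0.5, 0.4, 0.1]
gripper_width: 0.035
```

```bash
python3 - <<'E'
from look import *
o,_=state();look("w11",{"green":.0625,"blue":.019})
E
```

```text
t 12.1 pos [ 0.6079 -0.134   0.0596] x [ 0.e+00 -1.e+00  8.e-04] z [1.     0.     0.0032] F [0.54 0.38 0.07] w 0.035 q6 -0.24
green (320, 270) 86 80 [ 608.5 -133.6   18.5]
blue (617, 303) 46 71 [ 789.4 -179.6   18.5]
blue (318, 218) 95 61 [ 607.9 -129.2   21. ]
blue (318, 209) 111 67 [ 607.8 -132.4   28.8]
```

View pics/w11.png

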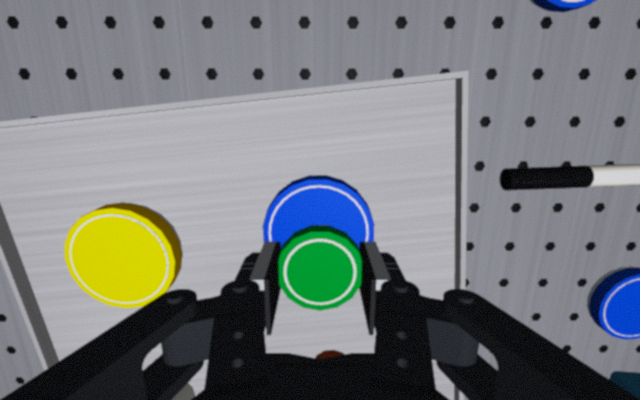

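{"method": "send_rows", "body": {
  "deltas": [0,-3,0,0,0,0,35,-3,-6,-0.7,0,0,0,35,-7,-6,-1.7,0,0,0,35,-11,-6,-2.6,0,0,0,35,-15,-6,-3.6,0,0,0,35,-19,-6,-4.5,0,0,0,35,-23,-6,-5.5,0,0,0,35,-27,-6,-6.4,0,0,0,35]
}}

```text
time: 12.95
ee_pos: [0.5418, 0.1377, 0.1174]
tcp_rot: [-1.209, 1.209, -1.209]
force: [0.4, -0.2, 0.6]
gripper_width: 0.0352
```

{"method": "send_rows", "body": {
  "deltas": [-4,0,-0.9,0,0,0,35,-8,0,-1.9,0,0,0,35,-10,0,-2.4,0,0,0,35,-11.1,0,-2.7,0,0,0,35,-11.1,0,-2.7,0,0,0,35,-11.1,0,-2.7,0,0,0,35]
}}

```text
time: 13.55
ee_pos: [0.5156, 0.2465, 0.1173]
tcp_rot: [-1.21, 1.209, -1.209]
force: [0.5, 0.5, -0.9]
gripper_width: 0.0356
```

```bash
python3 - <<'E'
from seat import *
o,_=state();seats("w12")
E
```

```text
t 13.55 pos [0.5156 0.2465 0.1173] x [-1.e-04 -1.e+00  4.e-04] z [ 1.e+00 -1.e-04 -3.e-04] F [ 0.5   0.53 -0.89] w 0.0356 q6 0.43
red outer (396, 149, 186, 164) [624.2 234.1  57.2]
red hole (464, 217, 53, 48) [629.2 227.8  16.9]
red hole (440, 196, 84, 78) [623.3 231.6  24.2]
green outer (287, 242, 66, 60) [516.1 204.7  22.1]
green outer (237, 123, 178, 187) [516.3 247.2  56.7]
green hole (282, 237, 76, 70) [516.1 204.7  25.7]
green hole (279, 171, 85, 69) [517.2 251.2  24.7]
```

{"method": "send_rows", "body": {
  "deltas": [-0.1,2,0.1,0,0,0,35,-0.1,3.8,0.1,0,0,0,35,-0.1,5.2,0.1,0,0,0,35,-0.1,6,0.1,0,0,0,35,-0.1,6.4,0.1,0,0,0,35,-0.1,6.6,0.1,0,0,0,35,-0.1,6.7,0.1,0,0,0,35,-0.1,6.75,0.1,0,0,0,35]
}}

```text
time: 14.4
ee_pos: [0.5169, 0.2484, 0.0504]
tcp_rot: [-1.208, 1.209, -1.209]
force: [-0.3, -0.3, 0.1]
gripper_width: 0.0349
```

```bash
python3 - <<'E'
from seat import *
o,_=state();seats("w13")
E
```

```text
t 14.4 pos [0.5169 0.2484 0.0504] x [ 1.e-04 -1.e+00 -4.e-04] z [1.e+00 1.e-04 8.e-04] F [-0.25 -0.29  0.11] w 0.0349 q6 0.43
red outer (528, 276, 64, 55) [632.1 225.5  14.8]
red outer (426, 171, 214, 211) [622.2 238.3  44.6]
red hole (523, 271, 74, 64) [632.  225.5  17.2]
green outer (287, 243, 66, 59) [517.4 241.9  15. ]
green outer (263, 227, 114, 131) [518.1 226.8  28.8]
green hole (282, 237, 76, 70) [517.4 241.9  17.6]
green outer (206, 136, 248, 163) [517.6 260.3  46.2]
```

View pics/w13.png

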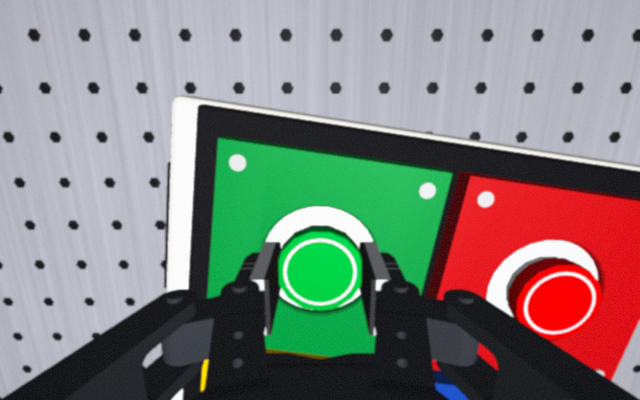

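{"method": "send_rows", "body": {
  "deltas": [0,0.08,0,0,0,0,35,0,0.15,0,0,0,0,35,0,0.2,0,0,0,0,35,0,0.23,0,0,0,0,35,0,0.23,0,0,0,0,35]
}}

```text
time: 14.95
ee_pos: [0.5166, 0.2484, 0.0483]
tcp_rot: [-1.209, 1.209, -1.209]
force: [-1.7, -0.6, 5.9]
gripper_width: 0.035
```

Contact at 6 N, so I release.

{"method": "send_rows", "body": {
  "deltas": [0,0,0,0,0,0,44,0,0,0,0,0,0,50,0,0,0,0,0,0,60,0,0,0,0,0,0,72,0,-0.5,0,0,0,0,72,0,-2,0,0,0,0,72,0,-5,0,0,0,0,85,0,-7,0,0,0,0,100]
}}

```text
time: 15.75
ee_pos: [0.5171, 0.2485, 0.1201]
tcp_rot: [-1.208, 1.208, -1.209]
force: [-0.1, 0.3, 0.3]
gripper_width: 0.0843
```

```bash
python3 - <<'E'
from seat import *
state();seats("w14");look("t14",{"red":.052,"green":.052},"top")
a=cv2.imread('pics/t14.png')[170:320,160:320];cv2.imwrite('pics/t14c.png',cv2.resize(a,None,fx=4,fy=4,interpolation=2))
E
```

```text
t 15.75 pos [0.5171 0.2485 0.1201] x [ 0.e+00 -1.e+00 -7.e-04] z [1.     0.     0.0015] F [-0.07  0.33  0.26] w 0.0843 q6 0.43
red outer (387, 151, 188, 162) [622.7 233.3  48.5]
red hole (460, 218, 51, 48) [629.1 227.9  16.9]
yellow outer (226, 275, 152, 98) [501.5 155.2  47.3]
green outer (290, 189, 58, 56) [517.  245.8  19. ]
green hole (293, 193, 52, 50) [517.  244.9  17. ]
green outer (236, 126, 175, 168) [517.2 247.3  58.2]
green hole (277, 173, 84, 81) [517.2 247.7  27.3]
blue outer (373, 295, 61, 69) [574.6 161.7  21.9]
red (219, 211) 56 54 [621.1 226.9  56.1]
green (210, 263) 51 56 [516.3 238.8  52.9]
green (593, 237) 24 18 [ 573.6 -543.3   18.6]
```

View pics/w14.png

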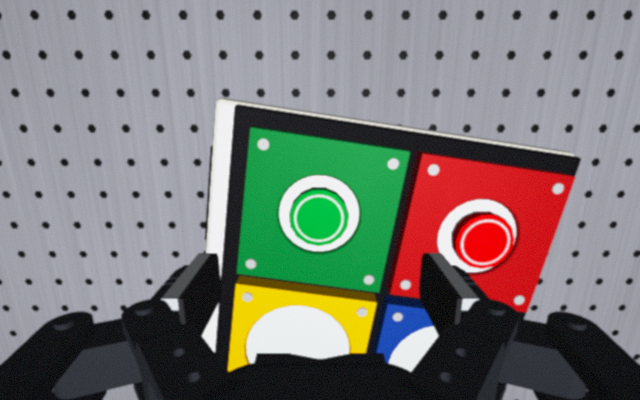

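View pics/t14c.png

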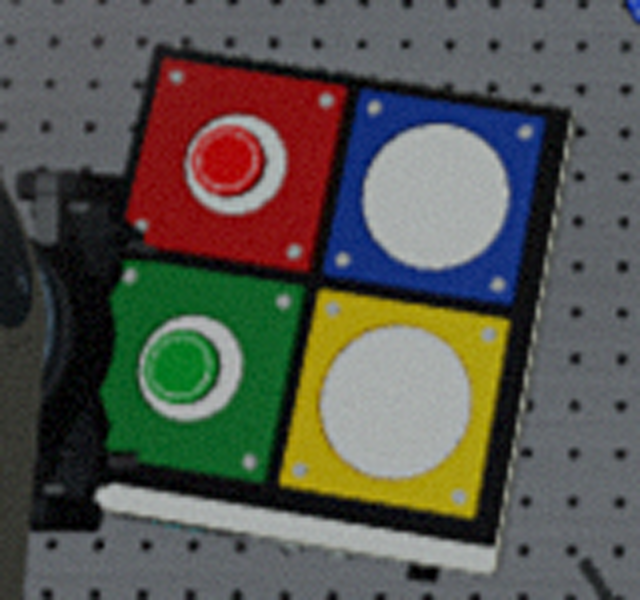

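```bash
python3 - <<'E'
from h import *
im=cv2.imread("pics/t14.png")[:,:,::-1].copy()
print("red lid",ray("top",(160+227/4,170+160/4),.052),"rec",ray("top",(160+235/4,170+164/4),.0405))
print("green lid",ray("top",(160+180/4,170+367/4),.052),"rec",ray("top",(160+191/4,170+367/4),.0405))
E
```

```text
red lid [0.62100048 0.23123946 0.052     ] rec [0.620951   0.23022308 0.0405    ]
green lid [0.51417775 0.24757029 0.052     ] rec [0.51465566 0.24553232 0.0405    ]
```

Both small dishes are within about 2 mm of their recess centres. Yellow is next.

{"method": "send_rows", "body": {
  "deltas": [4,0,-0.2,0,0,0,100,9,0,-0.4,0,0,0,100,14,0,-0.7,0,0,0,100,19,0,-1,0,0,0,100,24,0,-1.2,0,0,0,100,29,0,-1.5,0,0,0,100,34,0,-1.8,0,0,0,100,38.5,2,-2.1,0,0,0,100]
}}

```text
time: 16.65
ee_pos: [0.4968, -0.1394, 0.0994]
tcp_rot: [-1.207, 1.205, -1.213]
force: [1.3, 0.7, 0.7]
gripper_width: 0.0854
```

{"method": "send_rows", "body": {
  "deltas": [1,1,0,0,0,0,100,1,1,0,0,0,0,100,1,1,0,0,0,0,100,1,1,0,0,0,0,100]
}}

```text
time: 17.05
ee_pos: [0.4958, -0.1454, 0.0881]
tcp_rot: [-1.21, 1.208, -1.208]
force: [0.1, 0.0, -0.0]
gripper_width: 0.0855
```

```bash
python3 - <<'E'
from look import *
state();look("w15",{"yellow":.019,"blue":.019})
E
```

```text
t 17.05 pos [ 0.4958 -0.1454  0.0881] x [ 1.7e-03 -1.0e+00 -1.0e-04] z [1.0e+00 1.7e-03 2.0e-04] F [ 0.14  0.02 -0.01] w 0.0855 q6 -0.31
yellow (319, 221) 97 94 [ 496.  -148.7   30.4]
blue (498, 197) 101 95 [ 606.4 -132.8   30.9]
```

{"method": "send_rows", "body": {
  "deltas": [0.3,2,0,0,0,0,100,0.3,4,0,0,0,0,100,0.3,5.8,0,0,0,0,100,0.3,6.8,0,0,0,0,100,0.3,7.4,0,0,0,0,100,0.3,7.8,0,0,0,0,100,0.3,7.9,0,0,0,0,95,0.3,7.9,0,0,0,0,90]
}}

```text
time: 17.9
ee_pos: [0.4959, -0.1498, 0.009]
tcp_rot: [-1.209, 1.209, -1.21]
force: [0.1, 0.1, 0.2]
gripper_width: 0.0768
```

```bash
python3 - <<'E'
from look import *
state();look("w16",{"yellow":.019,"blue":.019});state()
E
```

```text
t 17.9 pos [ 0.4959 -0.1498  0.009 ] x [ 1.e-04 -1.e+00  2.e-04] z [1.e+00 1.e-04 7.e-04] F [0.13 0.08 0.19] w 0.0768 q6 -0.32
yellow (319, 272) 150 142 [ 496.  -148.4   30.8]
blue (588, 240) 104 123 [ 605.  -134.6   24. ]
blue (580, 236) 119 147 [ 607.1 -132.6   29.8]
t 17.95 pos [ 0.4959 -0.1498  0.0091] x [ 0.e+00 -1.e+00  3.e-04] z [1.e+00 0.e+00 8.e-04] F [-0.16 -0.24 -0.79] w 0.0768 q6 -0.32
```

View pics/w16.png

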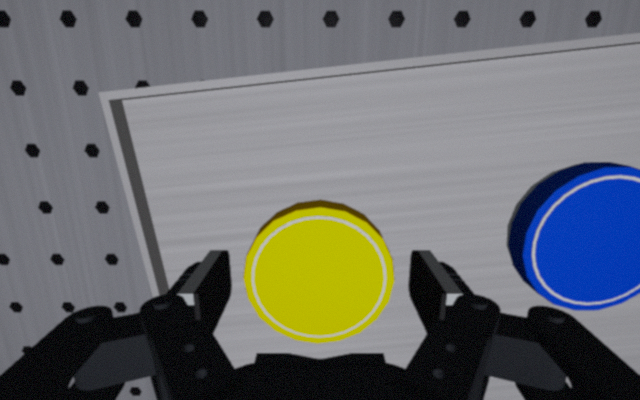

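{"method": "send_rows", "body": {
  "deltas": [-0.1,0,0,0,0,0,84,-0.1,0,0,0,0,0,79,-0.1,0,0,0,0,0,75,-0.1,0,0,0,0,0,72,-0.1,0,0,0,0,0,69,-0.1,0,0,0,0,0,64,-0.1,0,0,0,0,0,60,-0.1,0,0,0,0,0,60]
}}

```text
time: 18.75
ee_pos: [0.4957, -0.1488, 0.0095]
tcp_rot: [-1.209, 1.209, -1.21]
force: [-2.9, 1.0, 11.1]
gripper_width: 0.0595
```

{"method": "send_rows", "body": {
  "deltas": [0,-0.05,0,0,0,0,60,0,-0.1,0,0,0,0,60,0,-0.2,0,0,0,0,60,0,-0.5,0,0,0,0,60,0,-1.2,0,0,0,0,60,0,-2,0,0,0,0,60,0,-3,0,0,0,0,60,0,-3,0,0,0,0,60]
}}

```text
time: 19.55
ee_pos: [0.4966, -0.1491, 0.0403]
tcp_rot: [-1.208, 1.207, -1.211]
force: [0.6, -0.1, -1.5]
gripper_width: 0.0592
```

```bash
python3 - <<'E'
from look import *
state();look("w17",{"yellow":.050,"blue":.019});look("s17",{},"scene")
a=cv2.imread('pics/s17.png')[150:280,150:320];cv2.imwrite('pics/s17c.png',cv2.resize(a,None,fx=4,fy=4,interpolation=2))
E
```

```text
t 19.55 pos [ 0.4966 -0.1491  0.0403] x [ 0.e+00 -1.e+00  9.e-04] z [1.     0.     0.0027] F [ 0.62 -0.09 -1.52] w 0.0592 q6 -0.31
yellow (320, 273) 150 141 [ 497.2 -148.5   30.8]
blue (547, 214) 131 121 [ 606.1 -132.4   31.2]
```

View pics/w17.png

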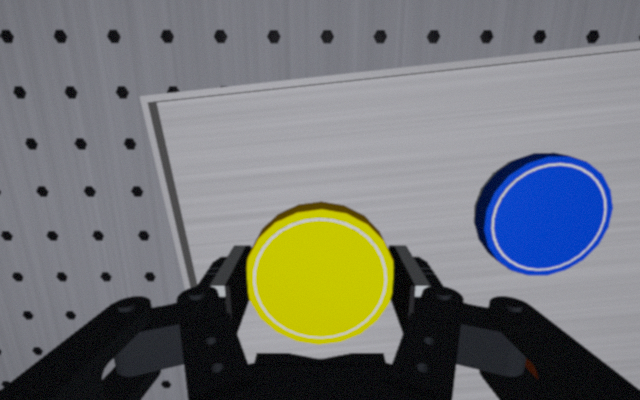

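View pics/s17c.png

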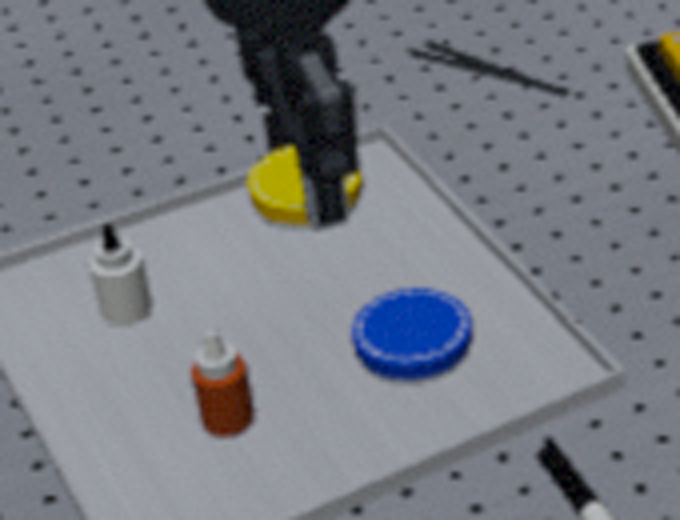

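{"method": "send_rows", "body": {
  "deltas": [0,-3,0,0,0,0,60,0,-6,0,0,0,0,60,-3,-8,0,0,0,0,60,-7,-8,0.1,0,0,0,60,-11,-8,0.2,0,0,0,60,-15,-8,0.2,0,0,0,60,-19,-8,0.3,0,0,0,60,-23,-8,0.4,0,0,0,60]
}}

```text
time: 20.45
ee_pos: [0.4991, 0.0828, 0.1185]
tcp_rot: [-1.21, 1.21, -1.209]
force: [1.4, 0.7, -0.4]
gripper_width: 0.0596
```

{"method": "send_rows", "body": {
  "deltas": [-3,0,0.1,0,0,0,60,-5,0,0.1,0,0,0,60,-6,0,0.1,0,0,0,60,-6,0,0.1,0,0,0,60,-6,0,0.1,0,0,0,60]
}}

```text
time: 20.95
ee_pos: [0.5003, 0.1406, 0.1184]
tcp_rot: [-1.21, 1.209, -1.209]
force: [-0.1, -0.5, -1.4]
gripper_width: 0.0594
```

```bash
python3 - <<'E'
from seat import *
o,_=state();seats("w18")
E
```

```text
t 20.95 pos [0.5003 0.1406 0.1184] x [ 0.e+00 -1.e+00  4.e-04] z [ 1.e+00  0.e+00 -6.e-04] F [-0.12 -0.47 -1.4 ] w 0.0594 q6 0.25
red outer (518, 34, 52, 54) [630.1 233.4  14.5]
red outer (424, 0, 216, 164) [623.  223.3  54.1]
red hole (514, 29, 60, 64) [630.1 233.4  16.8]
red hole (483, 15, 92, 100) [623.1 230.9  24.1]
yellow outer (256, 221, 128, 115) [500.8  91.6  43.7]
yellow outer (239, 124, 175, 221) [501.5 122.5  68.8]
yellow hole (252, 216, 137, 124) [500.8  91.6  47. ]
yellow hole (261, 154, 120, 75) [501.2 148.5  31.3]
green outer (324, 0, 52, 57) [517.9 250.5  14.4]
green outer (252, 0, 195, 138) [516.6 232.8  45.2]
blue outer (399, 150, 180, 158) [609.4 129.6  50.1]
```

View pics/w18.png

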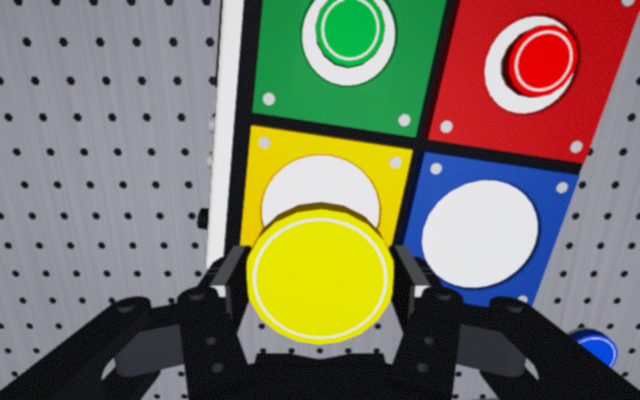

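{"method": "send_rows", "body": {
  "deltas": [0,2,0.05,0,0,0,60,0,3.8,0.05,0,0,0,60,0,5.4,0.05,0,0,0,60,0,6.3,0.05,0,0,0,60,0,6.7,0.05,0,0,0,60,0,6.9,0.05,0,0,0,60,0,7,0.05,0,0,0,60,0,7,0.05,0,0,0,60]
}}

```text
time: 21.8
ee_pos: [0.5014, 0.1413, 0.0491]
tcp_rot: [-1.208, 1.209, -1.209]
force: [0.1, -0.4, -0.3]
gripper_width: 0.0594
```

```bash
python3 - <<'E'
from seat import *
o,_=state();seats("w19")
E
```

```text
t 21.8 pos [0.5014 0.1413 0.0491] x [-1.e-04 -1.e+00 -2.e-04] z [ 1.e+00 -1.e-04  8.e-04] F [ 0.14 -0.38 -0.31] w 0.0594 q6 0.25
red outer (592, 0, 48, 95) [621.8 231.   14. ]
red outer (465, 0, 175, 184) [598.9 210.5  34.2]
yellow outer (256, 221, 128, 115) [501.9 131.   29.3]
yellow outer (236, 203, 168, 162) [503.5 123.7  41.1]
yellow hole (251, 216, 138, 124) [501.9 131.   31.6]
yellow outer (205, 135, 249, 136) [502.4 154.9  45.1]
green outer (325, 0, 78, 33) [518.3 245.   10.1]
green outer (216, 0, 282, 155) [515.4 225.6  42.2]
blue outer (434, 171, 206, 202) [603.1 128.3  48.7]
```

View pics/w19.png

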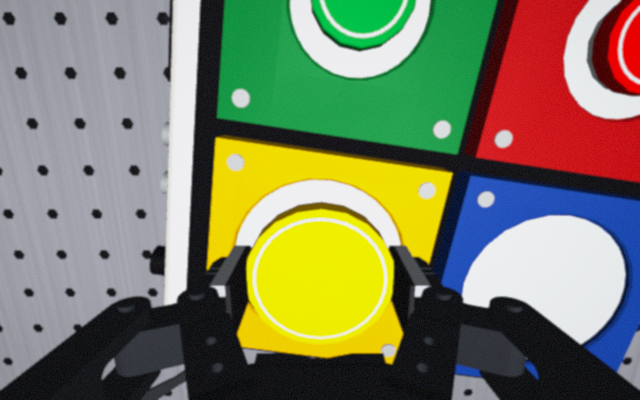

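{"method": "send_rows", "body": {
  "deltas": [0,0.1,0,0,0,0,60,0,0.2,0,0,0,0,60,0,0.28,0,0,0,0,60,0,0.34,0,0,0,0,60,0,0.34,0,0,0,0,60]
}}

```text
time: 22.35
ee_pos: [0.5011, 0.1413, 0.0456]
tcp_rot: [-1.209, 1.209, -1.209]
force: [-0.7, -0.3, 4.9]
gripper_width: 0.0597
```

{"method": "send_rows", "body": {
  "deltas": [0,0,0,0,0,0,68,0,0,0,0,0,0,74,0,0,0,0,0,0,82,0,0,0,0,0,0,95,0,-0.3,0,0,0,0,100,0,-2,0,0,0,0,100,0,-5,0,0,0,0,100,0,-7.5,0,0,0,0,100]
}}

```text
time: 23.15
ee_pos: [0.5009, 0.1412, 0.1212]
tcp_rot: [-1.21, 1.209, -1.209]
force: [0.9, -0.1, 0.3]
gripper_width: 0.0852
```

```bash
python3 - <<'E'
from seat import *
state();seats("w20")
E
```

```text
t 23.15 pos [0.5009 0.1412 0.1212] x [-0.e+00 -1.e+00  1.e-04] z [ 1.e+00 -0.e+00 -4.e-04] F [ 0.93 -0.07  0.28] w 0.0852 q6 0.25
red outer (514, 36, 51, 54) [630.  233.4  14.5]
red outer (421, 0, 217, 164) [623.5 224.1  54.6]
red hole (509, 32, 60, 62) [629.9 233.3  16.8]
red hole (480, 17, 90, 99) [623.1 230.9  24. ]
yellow outer (279, 180, 83, 79) [501.6 135.8  27.4]
yellow outer (236, 125, 176, 167) [501.1 140.5  58.6]
yellow hole (275, 176, 91, 86) [501.6 135.8  29.8]
yellow hole (260, 154, 119, 113) [501.2 139.9  36. ]
green outer (323, 3, 51, 56) [517.8 250.4  14.4]
green outer (251, 0, 194, 139) [516.8 233.3  45.5]
blue outer (388, 151, 187, 161) [605.9 124.8  52.9]
```

View pics/w20.png

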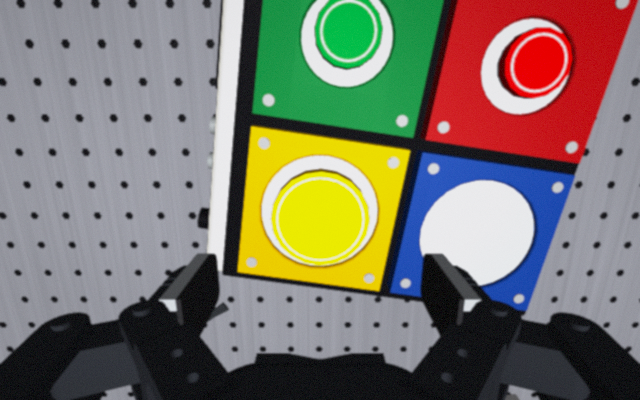

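Yellow is seated. Blue is next.

{"method": "send_rows", "body": {
  "deltas": [4,0,1.5,0,0,0,100,8,0,3,0,0,0,100,12,0,4.6,0,0,0,100,16,0,6.2,0,0,0,100,20,0,7.7,0,0,0,100,24,1,9.3,0,0,0,100,27.4,3,10.6,0,0,0,100,27.4,3,10.6,0,0,0,100]
}}

```text
time: 24.0
ee_pos: [0.6074, -0.1367, 0.0882]
tcp_rot: [-1.208, 1.213, -1.212]
force: [-0.7, 0.7, -1.0]
gripper_width: 0.0855
```

{"method": "send_rows", "body": {
  "deltas": [0,0,0,0,0,0,100,0,0,0,0,0,0,100]
}}

```text
time: 24.2
ee_pos: [0.6067, -0.132, 0.0904]
tcp_rot: [-1.21, 1.209, -1.208]
force: [0.1, 0.1, 0.7]
gripper_width: 0.0854
```

```bash
python3 - <<'E'
from look import *
state();look("w21",{"blue":.019})
E
```

```text
t 24.2 pos [ 0.6067 -0.132   0.0904] x [ 4.e-04 -1.e+00 -3.e-04] z [ 1.e+00  4.e-04 -5.e-04] F [0.12 0.1  0.71] w 0.0854 q6 -0.23
blue (599, 283) 70 62 [ 794.7 -179.2   23.3]
blue (320, 216) 95 92 [ 607.8 -132.9   30.3]
blue (539, 10) 60 20 [725.4  -9.2  10.6]
blue (537, 14) 75 29 [724.7  -1.5  20.1]
```

View pics/w21.png

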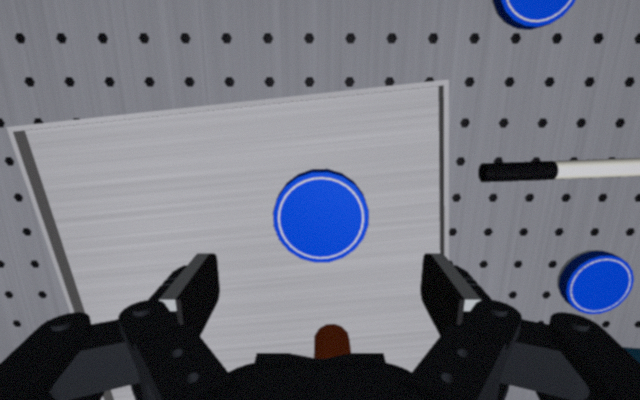

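{"method": "send_rows", "body": {
  "deltas": [0.05,2,0.1,0,0,0,100,0.05,4,0.1,0,0,0,100,0.05,5.8,0.1,0,0,0,100,0.05,6.9,0.1,0,0,0,100,0.05,7.5,0.1,0,0,0,100,0.05,7.9,0.1,0,0,0,100,0.05,8.1,0.1,0,0,0,95,0.05,8.1,0.1,0,0,0,90]
}}

```text
time: 25.05
ee_pos: [0.6083, -0.1333, 0.0095]
tcp_rot: [-1.209, 1.209, -1.21]
force: [-0.2, -0.3, 0.4]
gripper_width: 0.0768
```

```bash
python3 - <<'E'
from look import *
state();look("w22",{"blue":.019});state()
E
```

```text
t 25.05 pos [ 0.6083 -0.1333  0.0095] x [-1.e-04 -1.e+00  1.e-04] z [ 1.e+00 -1.e-04  4.e-04] F [-0.25 -0.27  0.44] w 0.0768 q6 -0.23
blue (317, 272) 149 141 [ 607.8 -132.4   30.8]
t 25.1 pos [ 0.6084 -0.1334  0.0097] x [-1.e-04 -1.e+00  2.e-04] z [ 1.e+00 -1.e-04  7.e-04] F [ 0.   -0.59  0.29] w 0.0768 q6 -0.23
```

{"method": "send_rows", "body": {
  "deltas": [-0.08,0.05,-0.05,0,0,0,84,-0.08,0.05,-0.05,0,0,0,79,-0.08,0.05,-0.05,0,0,0,75,-0.08,0.05,-0.05,0,0,0,72,-0.08,0.05,-0.05,0,0,0,69,-0.08,0.05,-0.05,0,0,0,64,-0.08,0.05,-0.05,0,0,0,60,-0.08,0.05,-0.05,0,0,0,60]
}}

```text
time: 25.9
ee_pos: [0.6077, -0.1325, 0.0097]
tcp_rot: [-1.209, 1.209, -1.209]
force: [-2.0, 1.3, 7.6]
gripper_width: 0.0594
```

{"method": "send_rows", "body": {
  "deltas": [0,-0.05,0,0,0,0,60,0,-0.1,0,0,0,0,60,0,-0.2,0,0,0,0,60,0,-0.5,0,0,0,0,60,0,-1.2,0,0,0,0,60,0,-2,0,0,0,0,60,0,-3,0,0,0,0,60,0,-3,0,0,0,0,60]
}}

```text
time: 26.7
ee_pos: [0.6088, -0.1328, 0.0408]
tcp_rot: [-1.207, 1.207, -1.211]
force: [0.0, 0.9, -0.8]
gripper_width: 0.0595
```

```bash
python3 - <<'E'
from look import *
state();look("w23",{"blue":.050})
E
```

```text
t 26.7 pos [ 0.6088 -0.1328  0.0408] x [-1.e-04 -1.e+00  7.e-04] z [ 1.0e+00 -1.0e-04  3.1e-03] F [ 0.05  0.85 -0.75] w 0.0595 q6 -0.23
blue (627, 325) 25 69 [ 750.9 -153.9   14.1]
blue (320, 274) 150 140 [ 609.4 -132.7   30.9]
```

View pics/w23.png

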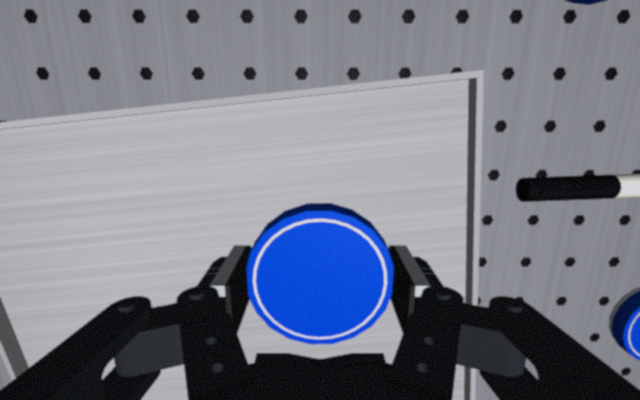

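{"method": "send_rows", "body": {
  "deltas": [0,-3,0,0,0,0,60,0,-6,0,0,0,0,60,-3,-8,0,0,0,0,60,-7,-8,0,0,0,0,60,-11,-8,0,0,0,0,60,-15,-8,0,0,0,0,60,-19,-8,0,0,0,0,60,-22,-8,0,0,0,0,60]
}}

```text
time: 27.55
ee_pos: [0.6072, 0.0898, 0.1187]
tcp_rot: [-1.21, 1.209, -1.208]
force: [-0.6, 0.3, -0.3]
gripper_width: 0.0595
```

{"method": "send_rows", "body": {
  "deltas": [-2,0,0,0,0,0,60,-3.4,0,0,0,0,0,60,-3.7,0,0,0,0,0,60,-3.7,0,0,0,0,0,60,-3.7,0,0,0,0,0,60]
}}

```text
time: 28.05
ee_pos: [0.6075, 0.1236, 0.1187]
tcp_rot: [-1.209, 1.21, -1.21]
force: [0.4, 0.1, -0.5]
gripper_width: 0.0598
```

```bash
python3 - <<'E'
from seat import *
o,_=state();seats("w24")
E
```

```text
t 28.05 pos [0.6075 0.1236 0.1187] x [-8.e-04 -1.e+00  3.e-04] z [ 1.e+00 -8.e-04 -3.e-04] F [ 0.37  0.11 -0.55] w 0.0598 q6 0.18
red outer (323, 0, 52, 56) [624.5 234.2  14.4]
red outer (250, 0, 196, 137) [623.4 216.2  45.3]
yellow outer (99, 151, 88, 84) [494.3 136.9  27.4]
yellow outer (68, 95, 174, 174) [501.2 141.4  58.6]
yellow hole (95, 147, 96, 91) [494.4 136.9  29.9]
yellow hole (95, 126, 121, 120) [501.7 140.4  35.5]
green outer (64, 0, 187, 110) [516.2 226.4  42.9]
blue outer (256, 222, 128, 115) [607.9  74.   43.6]
blue outer (238, 123, 175, 222) [608.4 105.6  69.2]
blue hole (251, 217, 138, 124) [607.9  73.9  47.1]
blue hole (260, 152, 120, 77) [607.9 132.7  31.6]
```

View pics/w24.png

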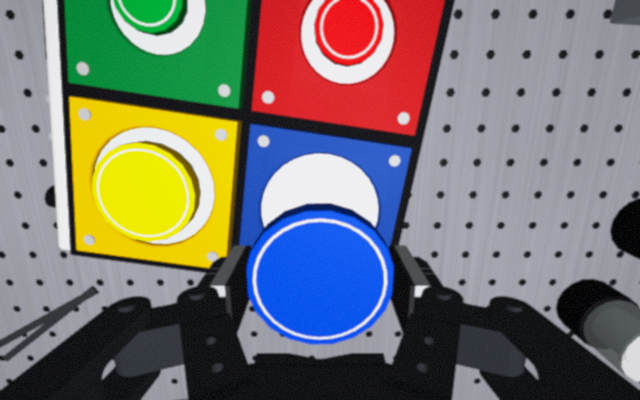

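{"method": "send_rows", "body": {
  "deltas": [-0.1,2,0,0,0,0,60,-0.1,3.8,0,0,0,0,60,-0.1,5.4,0,0,0,0,60,-0.1,6.3,0,0,0,0,60,-0.1,6.7,0,0,0,0,60,-0.1,6.9,0,0,0,0,60,-0.1,7,0,0,0,0,60,-0.1,7,0,0,0,0,60]
}}

```text
time: 28.9
ee_pos: [0.6079, 0.1256, 0.0492]
tcp_rot: [-1.208, 1.209, -1.209]
force: [-0.6, 0.1, -1.4]
gripper_width: 0.0595
```

```bash
python3 - <<'E'
from seat import *
o,_=state();seats("w25")
E
```

```text
t 28.9 pos [0.6079 0.1256 0.0492] x [ 0.e+00 -1.e+00 -1.e-04] z [1.e+00 0.e+00 9.e-04] F [-0.62  0.13 -1.4 ] w 0.0595 q6 0.18
red outer (324, 0, 80, 35) [624.9 229.   10.4]
red outer (217, 0, 282, 157) [622.2 209.6  42.4]
yellow outer (0, 180, 122, 119) [491.2 134.6  28.2]
yellow outer (0, 102, 207, 227) [506.1 142.1  43.5]
green outer (0, 0, 213, 117) [527.4 215.3  33.5]
blue outer (256, 222, 127, 115) [608.5 114.9  29.3]
blue outer (236, 204, 168, 155) [608.7 109.   40.2]
blue hole (251, 217, 138, 124) [608.5 114.9  31.6]
blue outer (207, 136, 247, 134) [609.2 138.8  45. ]
```

View pics/w25.png

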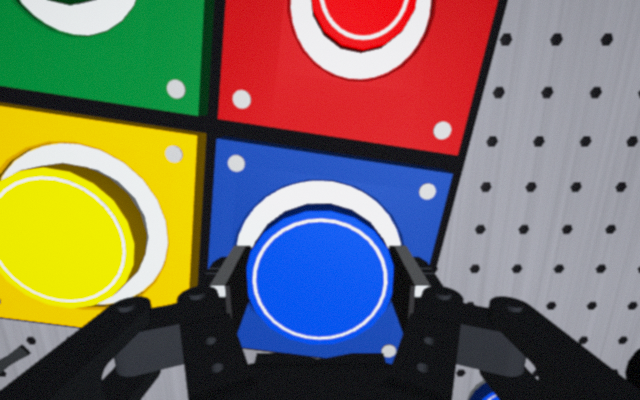

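{"method": "send_rows", "body": {
  "deltas": [0,0.1,0,0,0,0,60,0,0.2,0,0,0,0,60,0,0.28,0,0,0,0,60,0,0.34,0,0,0,0,60,0,0.34,0,0,0,0,60]
}}

```text
time: 29.45
ee_pos: [0.6075, 0.1256, 0.0457]
tcp_rot: [-1.209, 1.209, -1.209]
force: [-1.3, -0.3, 4.1]
gripper_width: 0.0597
```

{"method": "send_rows", "body": {
  "deltas": [0,0,0,0,0,0,68,0,0,0,0,0,0,74,0,0,0,0,0,0,82,0,0,0,0,0,0,92,0,-0.3,0,0,0,0,92,0,-2,0,0,0,0,92,0,-5,0,0,0,0,92,0,-8,0,0,0,0,92]
}}

```text
time: 30.25
ee_pos: [0.6074, 0.1255, 0.127]
tcp_rot: [-1.21, 1.209, -1.209]
force: [0.4, -0.2, 0.9]
gripper_width: 0.0789
```

{"method": "send_rows", "body": {
  "deltas": [2,-4,-3,0,0,0,92,6,-8,-6,0,0,0,92,12,-10,-8,0,0,0,92,18,-10,-10,0,0,0,92,24,-10,-10,0,0,0,92,24,-10,-10,0,0,0,92]
}}

```text
time: 30.85
ee_pos: [0.5074, -0.1137, 0.2274]
tcp_rot: [-1.208, 1.206, -1.21]
force: [0.6, -0.9, -0.7]
gripper_width: 0.0788
```

```bash
python3 - <<'E'
from look import *
state()
for n in("top","scene"):
    im=arm.capture(n);cv2.imwrite(f"pics/{n}F.png",im[:,:,::-1])
a=cv2.imread('pics/topF.png')[170:320,160:320];cv2.imwrite('pics/tF.png',cv2.resize(a,None,fx=4,fy=4,interpolation=2))
a=cv2.imread('pics/sceneF.png')[130:280,130:450];cv2.imwrite('pics/sF.png',cv2.resize(a,None,fx=2.5,fy=2.5,interpolation=2))
E
```

```text
t 30.85 pos [ 0.5074 -0.1137  0.2274] x [ 7.e-04 -1.e+00  7.e-04] z [1.0e+00 7.0e-04 2.7e-03] F [ 0.56 -0.94 -0.71] w 0.0788 q6 -0.24
```

View pics/tF.png

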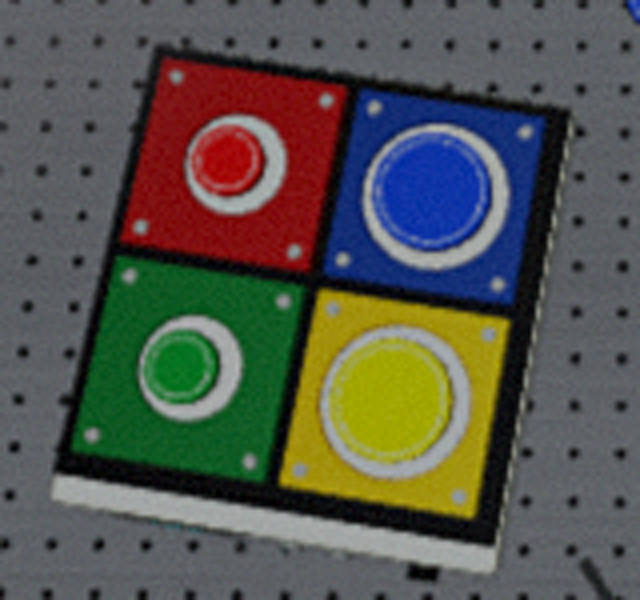

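View pics/sF.png

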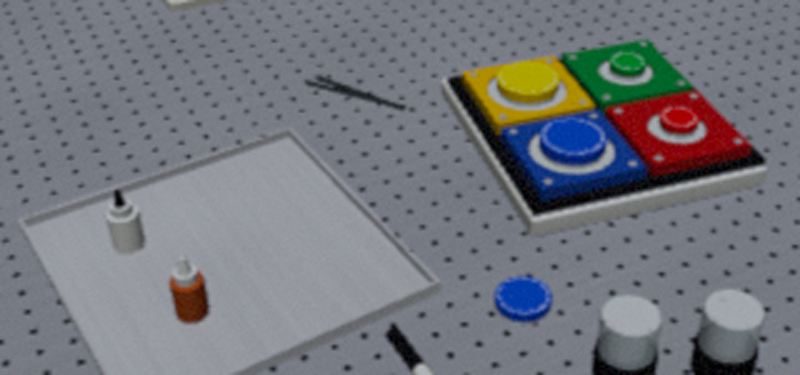

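```bash
python3 - <<'E'
from h import *
for k,l,zz,r in (("blue",(431,191),.055,(436,196)),("yellow",(390,397),.055,(395,402)),("red",(227,160),.052,(235,164)),("green",(180,367),.052,(191,367))):
    a=ray("top",(160+l[0]/4,170+l[1]/4),zz);b=ray("top",(160+r[0]/4,170+r[1]/4),.0405);print(k,np.round((a-b)[:2]*1000,1))
for n in("top","scene"):
    a=cv2.imread(f"pics/{n}0.png").astype(int);b=cv2.imread(f"pics/{n}F.png").astype(int)
    r={"top":[(430,210,445,225),(444,260,460,276)],"scene":[(170,204,190,232),(196,232,216,260)]}[n]
    for x0,y0,x1,y1 in r: print(n,np.abs(a-b)[y0:y1,x0:x1].mean().round(2))
print(arm.hand_in())
E
```

```text
blue [0.3 0.6]
yellow [2.2 0.2]
red [0. 1.]
green [-0.5  2. ]
top 76.22
top 37.0
scene 2.17
scene 2.93
the job is handed in; nothing more can be done
None
```

All four dishes lie flat in the recess of their own colour, and I've handed the job in; it gave no verdict. I took red, green, yellow and blue in that order, using the large blue dish from the tray and leaving the two smaller loose blue lids alone. It took about 31 s of the 125 s.

**Position:** in the last overhead picture the dishes sit off their recess centres by these amounts, against the 10 mm limit:

| Dish | Offset |
|---|---|
| Blue | about 0.7 mm |
| Yellow | about 2.2 mm |
| Red | about 1 mm |
| Green | about 2 mm |

The wrist and overhead cameras disagreed by about 2 mm on the block positions, which is within the stated calibration.

**Contact:** the wrist force read 2 to 6 N just before each release. It read up to 11 N while the gripper closed on the dishes in the tray. The gripper ended clear of everything.

**Bottles:** both stand where they were in the scene camera. My pixel comparison in the overhead camera did not match, with large differences at both bottles. The arm had parked near there and was probably blocking the view, but I did not check that picture.

**Not measured:** I judged dish tilt only by eye from the pictures. I gripped red higher on its lid than I meant to, by only about 3 mm, but it did not slip.

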